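# Set out the sectioning tray

### The arm

A 6-joint arm with a two-finger parallel gripper is mounted at the origin on the work surface. World frame = base frame: x ahead of the robot, y to its left, z up, the work surface at z = 0. Lengths are in mm, angles in rad, forces in N, time in s.
With the tool pointing down it reaches from about 325 to 900 mm from the base axis. Payload 6.1 kg.
Tool frame: the origin (TCP) lies on the centre line of the jaws, within the pads' length; the fingertips stand 14 mm ahead of it and the grasp point (between the pads) lies 5 mm behind it; z points along the fingers, y is the direction in which the jaws open and shut (so a half turn about z gives the same grasp; the last joint's range is limited). The gripper opens to 87 mm and grips with 3 to 60 N. Pads are 19 mm wide; open, the fingers measure 117 mm over their backs; the gripper's body (75 mm by 190 mm) begins 51 mm behind the grasp point.
Start: joints at [1.128, 0.22, 1.526, -0, 1.395, -0.126], TCP at [194.703, 593.891, 236.538] pointing down, gripper open.
Joint ranges: [-2.98, 2.98], [-0.91, 2.08], [0.09, 2.57], [-1.24, 4.39], [0.2, 2.65], [-2.68, 2.68]. Speed limits (rad/s): [2.57, 2.57, 3.01, 3.14, 3.14, 3.14].

### API

Orientations are given as a unit quaternion [x, y, z, w].
In Python, from station import bot gives the robot as it stands. The module is installed in compiled form; this text tells all that it offers.
- The arm moves only by the tool drive_tool, never from a script. Its argument "steps" is a list of rows, each a list of 3 entries, a list of its own where there are three numbers: the closure, from 0 (fully open) to 1 (shut), then the shift along the tool's x, y, z in m, then the turn about the tool's z in rad. A call has 1 to 12 rows; each row shifts and turns the commanded pose from where the row before left it, along the tool's axes as they then stand; what a row does not reach is not made up. A row lasts 1/10 s, in which the tool goes at most 50 mm and 8.59 degrees, less where a joint would pass 70% of its speed; a pose out of reach is approached as far as the arm can. A call is refused whole if a number of a shift passes 0.05 or a number of a turn 0.15, either way. A call with a gripper value outside its range is refused whole. The fingers move at their own pace and stop on an object; "force" is the grip in N (left out, the last holds). Time passes only in rows, so rows that do not move let the fingers close. It gives the time, the measured TCP pose, the force and the opening at its end, in the units of the state.
- bot.state(): the state, without advancing time (a new reading comes with each control period).
- bot.snapshot(name): name is "side" or "top" or "wrist"; returns (picture, depth): 400x640x3 uint8, blue, green, red; 400x640 float32, mm along the optical axis (not along the pixel's ray), 0 where there is no reading.
- bot.camera_info(name): a dict with "fx", "fy", "cx", "cy" (pixels), "k1" (the pictures are not rectified: a ray, as slopes to the right and down, at radius r is drawn at 1 + k1 r^2 times it, then the intrinsics apply), "R" (3x3) and "t" (3): a world point X has camera coordinates R X + t. Camera axes: x right, y down, z forward; pixel columns grow to the right and rows downward; lengths in mm; the calibration is good to about 2 mm. A picture is of the moment at which its call begins: read the wrist's pose just before it. camera_info takes no time and is no camera call; for the wrist camera it gives the pose at the moment of the call.
- bot.finish_job(): hands the job in, once; it reports no verdict.
Trained networks look in the newest picture that a camera, given by its name, has taken for a name from the list of things; names that differ only in an ending like _2 or _b are one class to them, and where a whole thing is asked for, a point or a joint stands for the part that bears it (a point fixed in the world has none). Each returns a list of dicts, best first, with "conf" (0 to 1); they miss things now and then, are a little off and sometimes report something else, mostly with a low value. They report only what shows in the picture. A call takes as long as a camera call. They do not tell look-alikes from the thing itself.
- bot.find_in(camera, target): "at" ([x, y, z] in mm, in world coordinates, good to about 4 mm: the middle of the surface that is visible of it).
- bot.cut_out(camera, target): "region" (400x640 bool, what is visible of it).
The state is a dict: "clock": time; "joint_pos": joint angles; "joint_vel": joint speeds; "effort": joint torques, N m; "tcp_pos": TCP position; "tool_rot": TCP orientation; "contact_force": force on the tool from outside, world axes, zero at the start; "wrist_torque": the same for the moment, N m; "width": finger opening in mm.
Only numpy, scipy, OpenCV 4.12 (cv2) and the standard library are available. Lean on these libraries where they do the work, as an engineer would, in place of code of your own. Each camera call takes 0.05 s, during which the arm holds its last target.

### The job

Set out the tray beside the microtome: first lift the arched metal cover off the tray and hang it astride the rail. Then put one end of the dark knife-holder bar on the anvil of the height gauge, under the foot, press the gauge's cap down until the foot rests on the bar and hold it there for a second, and let it spring back up. Finish with that bar lying in the tray's long pocket and every wax block wax-side up in a small pocket of its own, all fully seated, the cover still on the rail, and do not knock over the amber stain bottle.

Things in the scene. Friction and masses are not known exactly. Their poses are not given: they have to be found in the camera images.
- tray: Fixed grey plastic tray, 56 (x) x 334 (y) x 16 mm high, lying on the table, long axis = its y. Origin: centre of its underside. Six pockets, all 8 mm deep (floor 8 mm above the table): in order along +y one long pocket, then five small ones in a row 42 mm apart.
- tray_hole0 (a point): Centre of the long pocket at the level of the tray's top (16 mm above the table). Pocket opening 30 mm (tray x) x 114 mm (tray y), for the knife bar, either way round.
- tray_hole1 (a point): Centre of a small pocket at the level of the tray's top (16 mm above the table). Pocket opening 44 mm (tray x) x 32 mm (tray y), for one wax block, either way round. Any block may go in any small pocket.
- tray_hole2 (a point): Centre of a small pocket at the level of the tray's top (16 mm above the table). Pocket opening 44 mm (tray x) x 32 mm (tray y), for one wax block, either way round. Any block may go in any small pocket.
- tray_hole3 (a point): Centre of a small pocket at the level of the tray's top (16 mm above the table). Pocket opening 44 mm (tray x) x 32 mm (tray y), for one wax block, either way round. Any block may go in any small pocket.
- tray_hole4 (a point): Centre of a small pocket at the level of the tray's top (16 mm above the table). Pocket opening 44 mm (tray x) x 32 mm (tray y), for one wax block, either way round. Any block may go in any small pocket.
- tray_hole5 (a point): Centre of a small pocket at the level of the tray's top (16 mm above the table). Pocket opening 44 mm (tray x) x 32 mm (tray y), for one wax block, either way round. Any block may go in any small pocket.
- cover: Loose arched cover of 3 mm aluminium sheet, 160 g, 69 mm wide (x), 208 mm long (y), black grip fin on top. Origin: centre of its open underside, z up. Legs 63 mm apart inside, 30 mm high, then sloping shoulders up to a flat top 22 mm wide, its underside 48.5 mm above the origin. Starts standing on the table astride the tray's small pockets.
- cover_grip (a point): Centre of the cover's grip fin, 67.5 mm above the cover's origin. The fin is 10 mm thick (cover x), 60 mm long (cover y), and stands from 51.5 to 83.5 mm above the origin.
- cover_crook (a point): Middle of the underside of the cover's flat top, 48.5 mm above the cover's origin: it rests on the rail when hung, one leg on each side, the cover's y along the rail.
- rail: Fixed steel rail: a horizontal round bar 14 mm thick along its own y, axis 150 mm above the table, on two posts 340 mm apart. Origin on the table below its middle.
- rail_mid (a point): Middle of the rail's bar, on its axis; y is along the bar, z up.
- block1: Loose wax block, 30 g, not always present (3 to 5 of the five are): white plastic cassette base 40 (x) x 28 (y) x 6 mm with a cream wax slab 36 x 25 x 12 mm on it, 18 mm high in all. Origin: centre of its underside, z up (wax side up). Starts on the table, far side of the tray.
- block2: Loose wax block, 30 g, not always present (3 to 5 of the five are): white plastic cassette base 40 (x) x 28 (y) x 6 mm with a cream wax slab 36 x 25 x 12 mm on it, 18 mm high in all. Origin: centre of its underside, z up (wax side up). Starts on the table, far side of the tray.
- block3: Loose wax block, 30 g, not always present (3 to 5 of the five are): white plastic cassette base 40 (x) x 28 (y) x 6 mm with a cream wax slab 36 x 25 x 12 mm on it, 18 mm high in all. Origin: centre of its underside, z up (wax side up). Starts on the table, far side of the tray.
- block4: Loose wax block, 30 g, not always present (3 to 5 of the five are): white plastic cassette base 40 (x) x 28 (y) x 6 mm with a cream wax slab 36 x 25 x 12 mm on it, 18 mm high in all. Origin: centre of its underside, z up (wax side up). Starts on the table, far side of the tray.
- block5: Loose wax block, 30 g, not always present (3 to 5 of the five are): white plastic cassette base 40 (x) x 28 (y) x 6 mm with a cream wax slab 36 x 25 x 12 mm on it, 18 mm high in all. Origin: centre of its underside, z up (wax side up). Starts on the table, far side of the tray.
- bar: Loose knife-holder bar (the knife bar), dark anodised aluminium, a plain rectangular bar 110 (x) x 26 (y) x 22 mm high, 200 g, the same at both ends. Origin: centre of its underside. Starts lying on the table on the robot's right.
- gauge: Fixed height gauge, robot's right. Origin on the table under the foot. Steel anvil plate 12 mm high, 56 mm wide (y), x = -62 to +53 mm; white column at x = +27 to +53 mm, 107 mm high, with an arm forward to x = -12 mm, 85 to 105 mm high, guiding the foot. Open to -x: slide the bar in flat along +x, its end at most 27 mm past the foot's axis, held by its other half, clear of cap and arm.
- gauge_anvil (a point): Point on the anvil's top face straight below the foot, 12 mm above the table; axes as the gauge's.
- gauge_cap (a point): Centre of the top of the gauge's black press cap (28 mm across), straight above the foot; at rest 170 mm above the table. It goes down with the foot.
- gauge_slide (a joint): Travel of the gauge's foot and cap, m: 0 up at rest, grows as the cap is pressed down, at most 0.045. At rest the foot (12 mm across) is 48 mm above the anvil; on the 22 mm high bar it reads 0.026. A spring pushes it up with 1 N at rest and 4 N there and brings it back when let go.
- stain: Amber glass stain bottle, 60 mm across, 150 mm high, standing at the far side; not to be knocked over. Origin: centre of its underside.
Not all that is in view belongs to the job. Leave any purple or yellow look-alike of the block1 alone.

How it is judged:
By the outcome, as a careful person would: the job done as asked, in the order asked, and still so for the second after the job is handed in, with the robot touching nothing.
Of block1, block2, block3, block4, block5 only 3 to 5 are there at a start; the rules pass over those that are not, and their reading is None.
At some moment in a run one of block1, block2, block3, block4, block5, bar may be knocked a few centimetres aside while the robot is not near it.
It also fails if it takes over 210 s, if anything falls off the work surface, if the arm or the gripper's body presses on something with over 40 N, if the wrist force passes 120 N, or if a joint passes its speed limit or range.

## Working session

There is one attempt and no reset: what is moved stays moved. The work goes in short steps, Python scripts to look and compute and a tool call to move; the robot and the scene stay as the last step left them, time stands still between calls to the robot, and variables do not carry over. Pictures are saved under pics/ and viewed, and the job is handed in when it is done.

Besides the shell and the picture viewer there is one more tool, called by a JSON object that holds its "api" and its "payload", one argument or row to a line. drive_tool: Moves the arm, as the interface text tells. Its arguments: {"type":"object","properties":{"steps":{"type":"array"},"force":{"type":"number"}},"required":["steps"]}

```bash
ls; mkdir -p pics; cat > h.py <<'E'
import numpy as np, cv2
from station import bot
def snap(n,f):
    im,d=bot.snapshot(n); cv2.imwrite('pics/'+f+'.png',im); return im,d
def back(ci,u,v,z):
    p=cv2.undistortPoints(np.array([[[u,v]]],float),np.array([[ci['fx'],0,ci['cx']],[0,ci['fy'],ci['cy']],[0,0,1]]),np.array([ci['k1'],0,0,0,0]))[0,0]
    c=np.array([p[0]*z,p[1]*z,z]); return np.array(ci['R']).T@(c-np.array(ci['t']))
def cloud(ci,d,mask=None):
    m=d>0
    if mask is not None: m&=mask
    v,u=np.nonzero(m)
    K=np.array([[ci['fx'],0,ci['cx']],[0,ci['fy'],ci['cy']],[0,0,1]])
    p=cv2.undistortPoints(np.stack([u,v],1).astype(float)[:,None],K,np.array([ci['k1'],0,0,0,0]))[:,0]
    z=d[v,u]; c=np.stack([p[:,0]*z,p[:,1]*z,z],1)
    return (c-np.array(ci['t']))@np.array(ci['R']),u,v
def st():
    s=bot.state()
    print({k:np.round(s[k],3).tolist() for k in ['clock','joint_pos','tcp_pos','tool_rot','contact_force','width']}); return s
E
python3 - <<'E'
from h import *
s=st()
for n in ['top','side','wrist']:
    im,d=snap(n,n+'0'); ci=bot.camera_info(n); np.savez('/tmp/%s0.npz'%n,im=im,d=d)
    print(n,ci['fx'],ci['k1'],np.round(np.array(ci['R']),3).tolist(),np.round(ci['t'],1).tolist())
for t in ['tray','cover','cover_grip','rail','block1','bar','gauge','gauge_cap','gauge_anvil','stain']:
    print(t,[(np.round(r['at']).tolist(),round(r['conf'],2)) for r in bot.find_in('top',t)])
E
```

```text
pics
{'clock': 0.0, 'joint_pos': [1.128, 0.221, 1.528, 0.0, 1.395, -0.126], 'tcp_pos': [194.46, 593.368, 235.442], 'tool_rot': [0.158, 0.987, -0.001, -0.0], 'contact_force': [0.197, -0.74, -0.939], 'width': 86.955}
top 520.9421898317194 -0.12728495107963325 [[-0.002, -1.0, 0.005], [-0.978, 0.001, -0.208], [0.208, -0.005, -0.978]] [-20.0, 611.2, 1233.2]
side 495.1355242962176 -0.01828546004443993 [[-0.984, -0.178, -0.006], [-0.097, 0.562, -0.821], [0.15, -0.808, -0.57]] [563.4, 149.2, 1506.6]
wrist 337.9788939119439 0.011886512870052657 [[0.312, 0.95, -0.001], [0.92, -0.302, 0.249], [0.236, -0.079, -0.968]] [-624.3, -29.4, 389.7]
tray [([460.0, -87.0, 15.0], 0.6)]
cover [([453.0, 76.0, 50.0], 0.76)]
cover_grip [([457.0, 78.0, 42.0], 0.7)]
rail [([483.0, 358.0, 96.0], 0.76)]
block1 [([628.0, -149.0, 18.0], 0.69), ([555.0, -1.0, 17.0], 0.61), ([655.0, -57.0, 17.0], 0.6), ([718.0, -150.0, 16.0], 0.56), ([638.0, 207.0, 19.0], 0.5), ([625.0, 112.0, 18.0], 0.49), ([652.0, 22.0, 21.0], 0.48), ([586.0, -384.0, 15.0], 0.48)]
bar [([400.0, -247.0, 20.0], 0.78)]
gauge [([585.0, -381.0, 15.0], 0.89), ([459.0, -90.0, 16.0], 0.4)]
gauge_cap [([592.0, -380.0, 169.0], 0.7)]
gauge_anvil [([588.0, -380.0, 11.0], 0.63)]
stain [([762.0, -252.0, 100.0], 0.86), ([587.0, -382.0, 15.0], 0.23)]
```

View pics/top0.png

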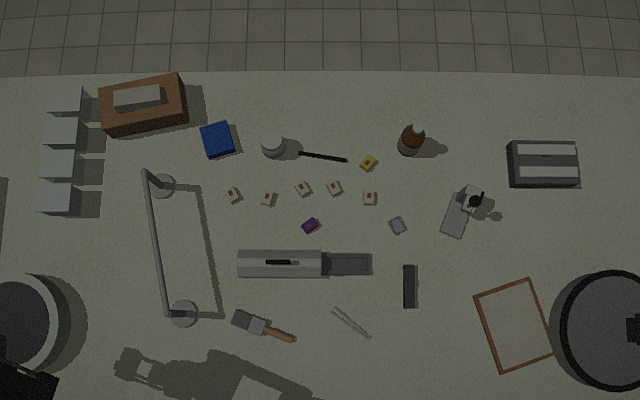

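View pics/side0.png

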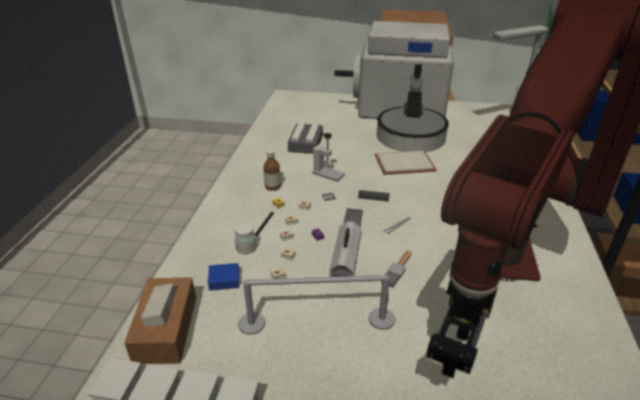

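View pics/wrist0.png

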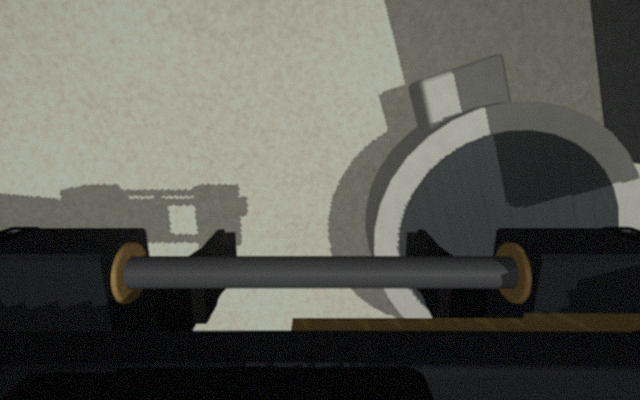

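```bash
python3 - <<'E'
from h import *
z=np.load('/tmp/top0.npz'); im,d=z['im'],z['d']; ci=bot.camera_info('top')
c=cv2.resize(im[120:350,130:520],None,fx=2,fy=2,interpolation=cv2.INTER_CUBIC); cv2.imwrite('pics/c0.png',np.clip(c*1.5,0,255).astype(np.uint8))
P,u,v=cloud(ci,d)
def rect(name,x,y,z0,z1):
    m=(P[:,0]>x[0])&(P[:,0]<x[1])&(P[:,1]>y[0])&(P[:,1]<y[1])&(P[:,2]>z0)&(P[:,2]<z1)
    q=P[m]
    if len(q)<4: print(name,len(q));return
    print(name,m.sum(),[np.round(a,1) for a in cv2.minAreaRect(q[:,:2].astype(np.float32))],'z',np.round(np.percentile(q[:,2],[5,50,95]),1),'mean',q[:,:2].mean(0).round(1))
rect('fin',(400,520),(-80,200),65,100)
rect('covertop',(400,520),(-80,200),44,58)
rect('cover',(400,520),(-80,250),25,100)
rect('tray',(400,520),(-200,-50),5,25)
rect('bar',(330,450),(-290,-210),12,30)
rect('rail',(300,700),(250,450),130,170)
rect('cap',(540,640),(-430,-330),150,185)
rect('garm',(540,660),(-430,-330),95,115)
rect('anvil',(500,660),(-440,-320),6,18)
rect('stain',(700,820),(-320,-200),20,170)
for n,(a,b) in {'b1':(638,207),'b2':(625,112),'b3':(652,22),'b4':(655,-57),'b5':(628,-149),'grey':(560,-230)}.items():
    rect(n,(a-35,a+35),(b-35,b+35),8,30)
print('table',np.percentile(P[np.abs(P[:,2])<6][:,2],[5,50,95]))
E
```

```text
fin 116 [array([459.1,  78.5]), array([ 9.1, 58. ]), np.float64(0.1)] z [67.7 82.1 87. ] mean [458.8  78.1]
covertop 1108 [array([460.6,  80.4]), array([ 47.2, 206. ]), np.float64(0.1)] z [44.9 49.6 54.5] mean [459.7  79.6]
cover 2296 [array([459.5,  80.8]), array([ 68.4, 207. ]), np.float64(0.1)] z [31.  45.1 65.1] mean [458.6  78.9]
tray 867 [array([ 459.3, -124.3]), array([147.8, 114.8]), np.float64(89.8)] z [ 5.6 12.2 19.1] mean [ 459.2 -100.5]
bar 450 [array([ 398.5, -245.7]), array([ 28.1, 100.6]), np.float64(89.9)] z [16.6 21.2 25.7] mean [ 397.9 -245.3]
rail 1000 [array([501. , 360.1]), array([358. ,  17.9]), np.float64(12.6)] z [147.9 155.2 159.8] mean [494.5 358.1]
cap 129 [array([ 590.3, -381.9]), array([26.5, 27.6]), np.float64(40.4)] z [160.6 169.2 172.8] mean [ 589.7 -381.1]
garm 281 [array([ 607.5, -393.9]), array([49.2, 67.6]), np.float64(69.0)] z [ 98.5 104.8 109.4] mean [ 614.6 -389.3]
anvil 653 [array([ 575.2, -377.7]), array([148.5,  98.9]), np.float64(9.1)] z [ 7.  11.3 15.5] mean [ 574.8 -372.5]
stain 680 [array([ 771.9, -255.5]), array([60.5, 53. ]), np.float64(57.5)] z [ 30.6 100.3 150.8] mean [ 764.9 -251.4]
b1 146 [array([642.3, 205.5]), array([40.8, 44.7]), np.float64(21.2)] z [10.3 17.7 22.5] mean [640.4 207.8]
b2 151 [array([631.6, 114.5]), array([27.5, 36.9]), np.float64(72.3)] z [ 9.6 17.6 22.3] mean [631.2 114.6]
b3 146 [array([662.5,  15.8]), array([38.7, 45.7]), np.float64(31.7)] z [ 9.5 17.3 22.2] mean [656.8  23.9]
b4 141 [array([667.3, -53.9]), array([53.6, 25.6]), np.float64(28.3)] z [11.5 17.3 22.7] mean [659.3 -57.5]
b5 144 [array([ 633.2, -149.6]), array([25.2, 38.6]), np.float64(85.6)] z [11.1 17.1 22.4] mean [ 632.9 -149.4]
grey 51 [array([ 560.4, -219.7]), array([40. , 33.2]), np.float64(28.4)] z [ 8.5 12.  14.6] mean [ 560.  -219.4]
table [-4.42623704 -0.24382985  4.10719772]
```

View pics/c0.png

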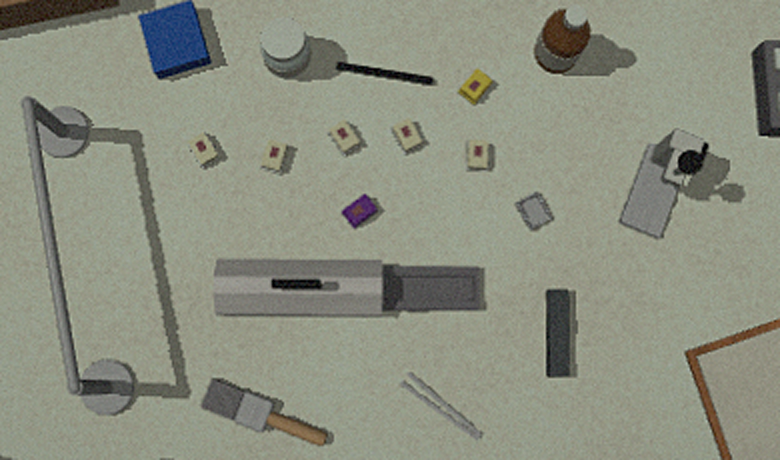

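```bash
cat >> h.py <<'E'
from scipy.spatial.transform import Rotation as Ro
def go(x,y,z,yaw,n=None,frm=None):
    """yaw deg of tool y axis; prints identical-row move"""
    if frm is None:
        s=bot.state(); p=s['tcp_pos']; R=Ro.from_quat(s['tool_rot']).as_matrix()
        y0=np.degrees(np.arctan2(R[1,1],R[0,1]))
    else: p=frm[:3]; y0=frm[3]
    dy=(yaw-y0+90)%180-90
    p=np.array(p); D=np.array([x,y,z])-p
    a=np.radians(y0); ty=np.array([np.cos(a),np.sin(a)]); tx=np.array([-np.sin(a)*-1*-1,np.cos(a)]) # tx = ty rotated +90
    tx=np.array([-np.sin(a),np.cos(a)])
    dt=complex(D[:2]@tx,D[:2]@ty)
    th=-np.radians(dy)
    k=1
    while True:
        t=th/k; S=sum(np.exp(1j*t*i) for i in range(k)); q=dt/S
        if (n is None and abs(t)<=0.145 and np.linalg.norm([q.real,q.imag,D[2]/k])<=42) or k==n: break
        k+=1
    print('from',np.round(p,1),round(y0,1),'rows',k,'row',[[round(q.real/1000,4),round(q.imag/1000,4),round(-D[2]/k/1000,4)],round(t,4)])
E
python3 - <<'E'
from h import *
ci=bot.camera_info('wrist');R=np.array(ci['R']);C=-R.T@np.array(ci['t']);s=bot.state()
T=Ro.from_quat(s['tool_rot']).as_matrix()
print('tool x,y',T[:,0].round(3),T[:,1].round(3));print('cam in tool',(T.T@(C-s['tcp_pos'])).round(1),(T.T@R.T).round(3))
go(459,79,180,0)
go(459,79,236,0)
z=np.load('/tmp/top0.npz'); ci=bot.camera_info('top'); P,u,v=cloud(ci,z['d'])
m=(P[:,0]>330)&(P[:,0]<680)&(P[:,1]>250)&(P[:,1]<450)&(P[:,2]>148)&(P[:,2]<170); q=P[m]
c=q.mean(0); U,S,V=np.linalg.svd((q-c)[:,:2],full_matrices=False); d=V[0]; t=(q-c)[:,:2]@d
print(c,d,np.degrees(np.arctan2(d[1],d[0])),t.min(),t.max(),c[:2]+d*(t.min()+t.max())/2)
E
```

```text
tool x,y [-0.95   0.312  0.   ] [ 0.312  0.95  -0.   ]
cam in tool [ 6.840e+01  1.000e-01 -1.482e+02] [[-0.    -0.968 -0.249]
 [ 1.    -0.     0.   ]
 [-0.    -0.249  0.968]]
from [194.7 593.9 236.6] 71.8 rows 15 row [[np.float64(-0.0404), np.float64(-0.008), np.float64(0.0038)], np.float64(0.0836)]
from [194.7 593.9 236.6] 71.8 rows 15 row [[np.float64(-0.0404), np.float64(-0.008), np.float64(0.0)], np.float64(0.0836)]
[496.61739211 358.83653889 155.26619325] [-0.97556645 -0.21970457] -167.30831855168753 -183.55422994410176 170.15728032819678 [503.15219942 360.30822441]
```

{"api": "drive_tool", "payload": {
  "steps": [
    [0,[-0.0404,-0.008,0],0.0836],
    [0,[-0.0404,-0.008,0],0.0836],
    [0,[-0.0404,-0.008,0],0.0836],
    [0,[-0.0404,-0.008,0],0.0836],
    [0,[-0.0404,-0.008,0],0.0836],
    [0,[-0.0404,-0.008,0],0.0836],
    [0,[-0.0404,-0.008,0],0.0836],
    [0,[-0.0404,-0.008,0],0.0836],
    [0,[-0.0404,-0.008,0],0.0836],
    [0,[-0.0404,-0.008,0],0.0836],
    [0,[-0.0404,-0.008,0],0.0836],
    [0,[-0.0404,-0.008,0],0.0836]
  ],
  "force": 30
}}

```text
clock: 1.85
tcp_pos: [462.2, 200.8, 236.7]
tool_rot: [0.615, 0.789, 0.0, 0.0]
contact_force: [0.1, -0.4, 0.1]
width: 86.9
```

{"api": "drive_tool", "payload": {
  "steps": [
    [0,[-0.0404,-0.008,0],0.0836],
    [0,[-0.0404,-0.008,0],0.0836],
    [0,[-0.0404,-0.008,0],0.0836],
    [0,[0,0,0],0],
    [0,[0,0,0],0]
  ]
}}

```text
clock: 2.35
tcp_pos: [458.5, 78.6, 236.9]
tool_rot: [0.708, 0.706, 0.0, 0.0]
contact_force: [0.5, -0.3, 0.6]
width: 86.8
```

```bash
python3 - <<'E'
from h import *
st()
ci=bot.camera_info('wrist');im,d=snap('wrist','w1'); np.savez('/tmp/w1.npz',im=im,d=d)
P,u,v=cloud(ci,d)
m=(P[:,2]>62)&(P[:,2]<95)&(abs(P[:,0]-459)<40)&(abs(P[:,1]-79)<80)
print(m.sum(),cv2.minAreaRect(P[m][:,:2].astype(np.float32)),np.percentile(P[m][:,2],[5,50,95]))
for z0,z1 in((48,56),(20,100)):
    m=(P[:,2]>z0)&(P[:,2]<z1)&(abs(P[:,0]-459)<60)&(abs(P[:,1]-79)<150)
    print(m.sum(),cv2.minAreaRect(P[m][:,:2].astype(np.float32)))
E
```

```text
{'clock': 2.35, 'joint_pos': [-0.0, -0.173, 1.927, 0.001, 1.387, 0.001], 'tcp_pos': [458.463, 78.643, 236.857], 'tool_rot': [0.708, 0.706, 0.0, 0.0], 'contact_force': [0.513, -0.321, 0.598], 'width': 86.782}
720 ((459.2770690917969, 79.25900268554688), (59.629154205322266, 9.498212814331055), 89.80367279052734) [81.38523462 83.38588781 84.65278701]
4600 ((459.75750732421875, 90.97337341308594), (33.207950592041016, 182.8424072265625), 0.1642220914363861)
11892 ((459.299072265625, 87.01666259765625), (191.58119201660156, 69.53124237060547), 89.6524658203125)
```

View pics/w1.png

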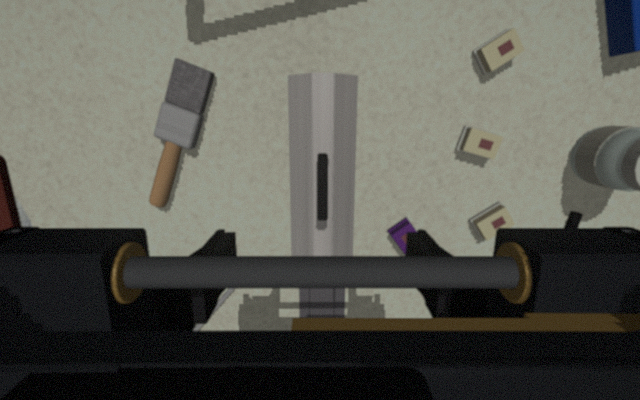

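{"api": "drive_tool", "payload": {
  "steps": [
    [0,[0.0006,0.0008,0.04],0],
    [0,[0,0,0.04],0],
    [0,[0,0,0.04],0],
    [0,[0,0,0.03],0],
    [0,[0,0,0.015],0],
    [0,[0,0,0],0],
    [1,[0,0,0],0],
    [1,[0,0,0],0],
    [1,[0,0,0],0],
    [1,[0,0,0],0],
    [1,[0,0,0],0],
    [1,[0,0,0],0]
  ],
  "force": 40
}}

```text
clock: 3.6
tcp_pos: [459.3, 79.7, 71.9]
tool_rot: [0.707, 0.707, 0.0, 0.0]
contact_force: [-0.1, -0.5, 0.5]
width: 47.0
```

{"api": "drive_tool", "payload": {
  "steps": [
    [1,[0,0,0],0],
    [1,[0,0,0],0],
    [1,[0,0,0],0]
  ]
}}

```text
clock: 3.9
tcp_pos: [459.0, 79.8, 71.5]
tool_rot: [0.707, 0.707, -0.0, -0.0]
contact_force: [-0.0, -0.3, 0.7]
width: 23.3
```

{"api": "drive_tool", "payload": {
  "steps": [
    [1,[0,0,0],0],
    [1,[0,0,0],0],
    [1,[0,0,0],0],
    [1,[0,0,-0.01],0],
    [1,[0,0,-0.03],0],
    [1,[0,0,-0.04],0],
    [1,[0,0,-0.04],0],
    [1,[0,0,-0.04],0],
    [1,[0,0,-0.03],0],
    [1,[0,0,0],0]
  ]
}}

```text
clock: 4.9
tcp_pos: [461.8, 79.9, 267.7]
tool_rot: [0.707, 0.707, 0.004, 0.004]
contact_force: [0.9, 0.8, -1.3]
width: 9.9
```

```bash
python3 - <<'E'
from h import *
st(); 
go(455,355,262,-77.3)
go(502,360,262,-77.3)
E
```

```text
{'clock': 4.9, 'joint_pos': [0.003, -0.192, 1.885, 0.0, 1.439, 0.003], 'tcp_pos': [461.752, 79.898, 267.701], 'tool_rot': [0.707, 0.707, 0.004, 0.004], 'contact_force': [0.915, 0.818, -1.289], 'width': 9.896}
from [461.8  79.9 267.7] 0.0 rows 10 row [[np.float64(0.024), np.float64(-0.0175), np.float64(0.0006)], np.float64(0.1349)]
from [461.8  79.9 267.7] 0.0 rows 10 row [[np.float64(0.0273), np.float64(-0.0137), np.float64(0.0006)], np.float64(0.1349)]
```

{"api": "drive_tool", "payload": {
  "steps": [
    [1,[0.0273,-0.0137,0],0.1349],
    [1,[0.0273,-0.0137,0],0.1349],
    [1,[0.0273,-0.0137,0],0.1349],
    [1,[0.0273,-0.0137,0],0.1349],
    [1,[0.0273,-0.0137,0],0.1349],
    [1,[0.0273,-0.0137,0],0.1349],
    [1,[0.0273,-0.0137,0],0.1349],
    [1,[0.0273,-0.0137,0],0.1349],
    [1,[0.0273,-0.0137,0],0.1349],
    [1,[0.0273,-0.0137,0],0.1349],
    [1,[0,0,0],0],
    [1,[0,0,0],0]
  ]
}}

```text
clock: 6.1
tcp_pos: [498.4, 359.7, 259.8]
tool_rot: [0.994, 0.112, -0.002, 0.001]
contact_force: [-0.1, 0.2, -1.2]
width: 9.8
```

```bash
python3 - <<'E'
from h import *
st(); 
ci=bot.camera_info('wrist');im,d=snap('wrist','w2')
im,d2=snap('top','t2');snap('side','s2')
P,u,v=cloud(ci,d)
m=(P[:,2]>140)&(P[:,2]<170)&(abs(P[:,0]-500)<180)&(abs(P[:,1]-360)<80)
q=P[m]
if len(q)>10: 
  dd=cv2.fitLine(q[:,:2].astype(np.float32),cv2.DIST_HUBER,0,.01,.01).ravel(); print(len(q),dd,np.degrees(np.arctan2(dd[1],dd[0])),np.percentile(q[:,2],[5,50,95]))
ct=bot.camera_info('top');P,u,v=cloud(ct,d2)
np.savez('/tmp/t2.npz',im=im,d=d2)
cv2.imwrite('pics/t2c.png',cv2.resize(im[130:350,100:420],None,fx=2.4,fy=2.4))
go(502,360,262,-77.3)
E
```

```text
{'clock': 6.1, 'joint_pos': [0.497, 0.184, 1.525, -0.0, 1.436, 1.844], 'tcp_pos': [498.355, 359.708, 259.797], 'tool_rot': [0.994, 0.112, -0.002, 0.001], 'contact_force': [-0.141, 0.22, -1.23], 'width': 9.766}
654 [9.8352623e-01 1.8076552e-01 6.2527966e+02 3.8829242e+02] 10.414352 [152.5074647  155.93541102 157.73403924]
from [498.5 359.2 261.3] -77.2 rows 1 row [[np.float64(0.0036), np.float64(0.0), np.float64(-0.0007)], np.float64(0.0009)]
```

View pics/w2.png

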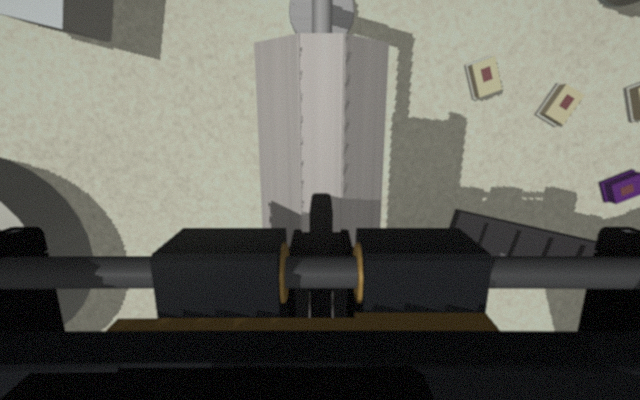

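View pics/t2c.png

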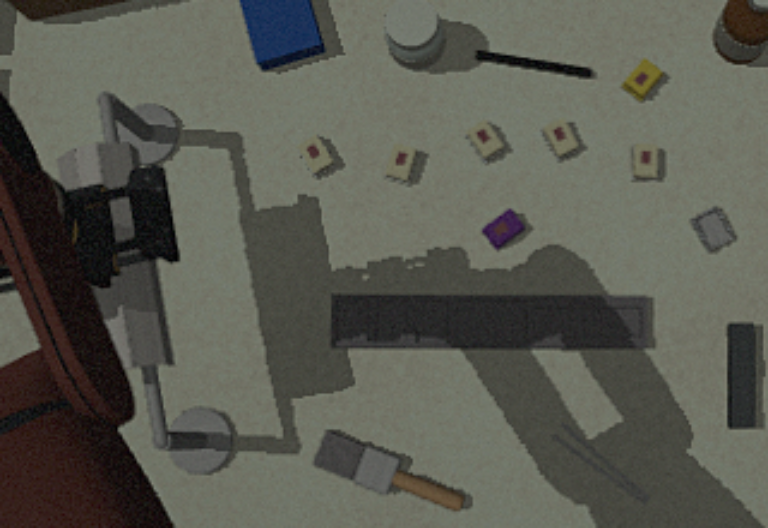

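View pics/s2.png

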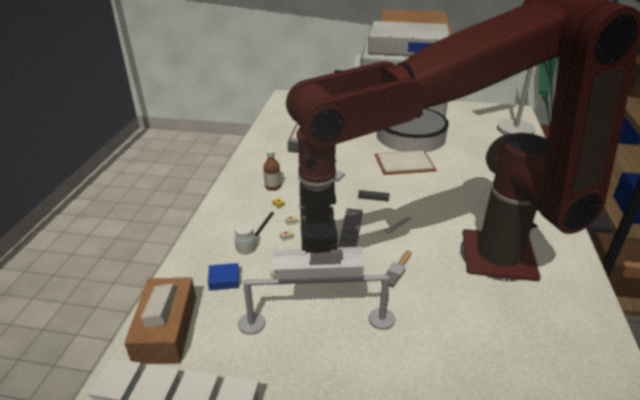

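{"api": "drive_tool", "payload": {
  "steps": [
    [1,[0,0,0.02],0],
    [1,[0,0,0.02],0],
    [1,[0,0,0.02],0],
    [1,[0,0,0.012],0],
    [1,[0,0,0],0],
    [1,[0,0,0.002],0],
    [1,[0,0,0.002],0],
    [1,[0,0,0],0]
  ]
}}

```text
clock: 7.05
tcp_pos: [499.5, 360.2, 186.4]
tool_rot: [0.994, 0.111, 0.001, -0.0]
contact_force: [-0.6, 0.7, -1.6]
width: 9.5
```

```bash
python3 - <<'E'
from h import *
st(); snap('side','s3')
E
```

```text
{'clock': 7.05, 'joint_pos': [0.497, 0.236, 1.604, -0.0, 1.3, 1.846], 'tcp_pos': [499.545, 360.18, 186.413], 'tool_rot': [0.994, 0.111, 0.001, -0.0], 'contact_force': [-0.615, 0.742, -1.607], 'width': 9.517}
```

View pics/s3.png

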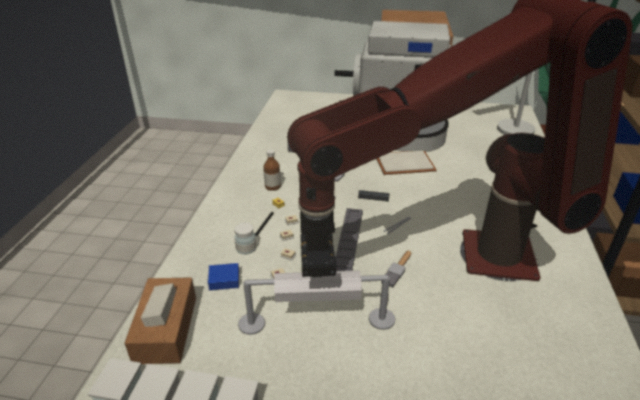

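The cover now stands astride the rail at about (318,285) in the side picture. Lower it the last few mm until the force shows contact.

{"api": "drive_tool", "payload": {
  "steps": [
    [1,[0,0,0.002],0],
    [1,[0,0,0.002],0],
    [1,[0,0,0],0]
  ]
}}

```text
clock: 7.4
tcp_pos: [498.9, 359.9, 181.1]
tool_rot: [0.994, 0.111, -0.0, 0.0]
contact_force: [-1.0, 0.7, -1.9]
width: 9.7
```

{"api": "drive_tool", "payload": {
  "steps": [
    [1,[0,0,0.001],0],
    [1,[0,0,0.001],0],
    [1,[0,0,0],0]
  ]
}}

```text
clock: 7.7
tcp_pos: [499.2, 360.0, 179.7]
tool_rot: [0.994, 0.111, 0.0, -0.0]
contact_force: [-1.3, -0.2, -0.6]
width: 9.6
```

{"api": "drive_tool", "payload": {
  "steps": [
    [1,[0,0,0.001],0],
    [1,[0,0,0],0]
  ]
}}

```text
clock: 7.9
tcp_pos: [499.2, 360.0, 179.7]
tool_rot: [0.994, 0.111, 0.0, -0.0]
contact_force: [-3.5, -1.9, 3.9]
width: 9.8
```

{"api": "drive_tool", "payload": {
  "steps": [
    [0.75,[0,0,0],0],
    [0.75,[0,0,0],0],
    [0.7,[0,0,0],0],
    [0.6,[0,0,0],0],
    [0.6,[0,0,0],0],
    [0.6,[0,0,-0.01],0],
    [0.6,[0,0,-0.02],0],
    [0.6,[0,0,-0.03],0],
    [0.6,[0,0,-0.03],0]
  ]
}}

```text
clock: 8.8
tcp_pos: [498.9, 359.9, 269.9]
tool_rot: [0.994, 0.111, -0.0, 0.0]
contact_force: [0.9, 0.5, -0.2]
width: 34.5
```

```bash
python3 - <<'E'
from h import *
st(); ci=bot.camera_info('wrist');im,d=snap('wrist','w4')
P,u,v=cloud(ci,d)
m=(P[:,2]>165)&(P[:,2]<200)&(abs(P[:,0]-500)<80)&(abs(P[:,1]-360)<50)
print(m.sum(),cv2.minAreaRect(P[m][:,:2].astype(np.float32)),np.percentile(P[m][:,2],[5,50,95]))
snap('side','s4')
go(460,-60,330,0)
E
```

```text
{'clock': 8.8, 'joint_pos': [0.497, 0.178, 1.513, 0.0, 1.451, 1.846], 'tcp_pos': [498.926, 359.879, 269.901], 'tool_rot': [0.994, 0.111, -0.0, 0.0], 'contact_force': [0.926, 0.461, -0.224], 'width': 34.525}
1208 ((497.9291076660156, 360.1258544921875), (59.875980377197266, 9.694986343383789), 12.848718643188477) [186.54255205 191.82287371 193.03761268]
from [501.5 361.3 275.3] -77.3 rows 11 row [[np.float64(-0.0334), np.float64(0.0247), np.float64(-0.005)], np.float64(-0.1226)]
```

View pics/w4.png

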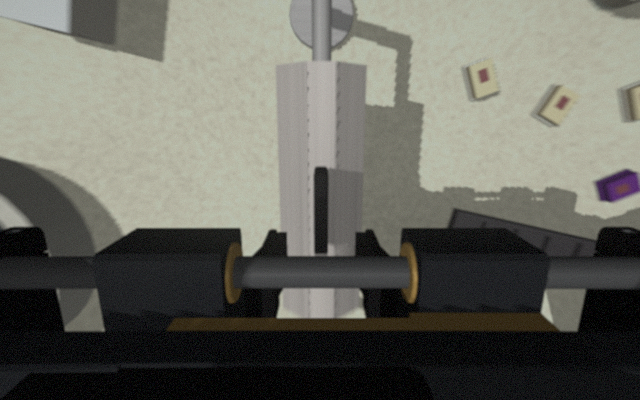

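View pics/s4.png

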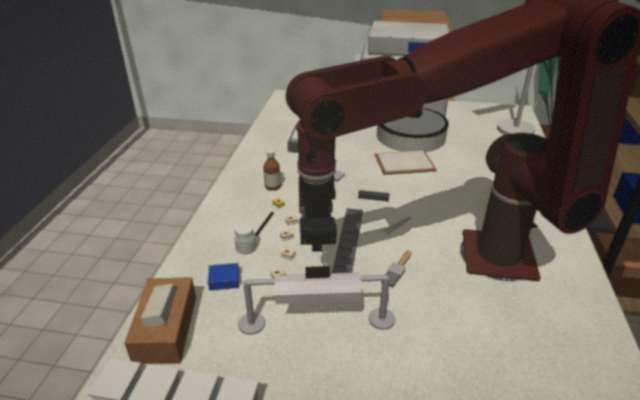

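```bash
sed -i 's/def go(x,y,z,yaw,n=None,frm=None):/def go(x,y,z,yaw,n=None,frm=None,ex=False):/; s/dy=(yaw-y0+90)%180-90/dy=((yaw-y0+180)%360-180) if ex else (yaw-y0+90)%180-90/' h.py; python3 - <<'E'
from h import *
go(460,-60,330,0,ex=True,n=12)
E
```

```text
from [501.5 361.3 275.3] -77.3 rows 12 row [[np.float64(-0.0307), np.float64(0.0225), np.float64(-0.0046)], np.float64(-0.1124)]
```

{"api": "drive_tool", "payload": {
  "steps": [
    [0.5,[-0.0307,0.0225,-0.0046],-0.1124],
    [0.5,[-0.0307,0.0225,-0.0046],-0.1124],
    [0.5,[-0.0307,0.0225,-0.0046],-0.1124],
    [0.5,[-0.0307,0.0225,-0.0046],-0.1124],
    [0.5,[-0.0307,0.0225,-0.0046],-0.1124],
    [0.5,[-0.0307,0.0225,-0.0046],-0.1124],
    [0.5,[-0.0307,0.0225,-0.0046],-0.1124],
    [0.5,[-0.0307,0.0225,-0.0046],-0.1124],
    [0.5,[-0.0307,0.0225,-0.0046],-0.1124],
    [0.5,[-0.0307,0.0225,-0.0046],-0.1124],
    [0.5,[-0.0307,0.0225,-0.0046],-0.1124],
    [0.5,[-0.0307,0.0225,-0.0046],-0.1124]
  ]
}}

```text
clock: 10.1
tcp_pos: [457.7, -62.8, 324.4]
tool_rot: [0.706, 0.708, 0.0, 0.0]
contact_force: [0.3, 0.7, 0.1]
width: 43.6
```

{"api": "drive_tool", "payload": {
  "steps": [
    [0.5,[0,0,0],0],
    [0.5,[0,0,0],0]
  ]
}}

```text
clock: 10.3
tcp_pos: [457.4, -61.5, 323.5]
tool_rot: [0.708, 0.706, -0.0, -0.0]
contact_force: [0.5, 0.7, -0.3]
width: 43.6
```

```bash
python3 - <<'E'
from h import *
st(); ci=bot.camera_info('wrist');im,d=snap('wrist','w5'); np.savez('/tmp/w5.npz',im=im,d=d,R=ci['R'],t=ci['t'])
P,u,v=cloud(ci,d)
m=(P[:,2]>12)&(P[:,2]<22)&(abs(P[:,0]-460)<40)&(P[:,1]>-180)&(P[:,1]<190)
print(m.sum(),cv2.minAreaRect(P[m][:,:2].astype(np.float32)),np.percentile(P[m][:,2],[5,50,95]))
print('yrange',np.percentile(P[m][:,1],[0,1,99,100]))
for t in ['tray','block1','bar']:
    print(t,[(np.round(r['at']).tolist(),round(r['conf'],2)) for r in bot.find_in('wrist',t)])
go(500,-290,330,90,ex=True)
E
```

```text
{'clock': 10.3, 'joint_pos': [-0.305, -0.225, 1.81, 0.0, 1.558, -0.302], 'tcp_pos': [457.427, -61.491, 323.545], 'tool_rot': [0.708, 0.706, -0.0, -0.0], 'contact_force': [0.455, 0.696, -0.267], 'width': 43.569}
4278 ((459.0533447265625, -4.8618011474609375), (287.95361328125, 56.140228271484375), 89.65641784667969) [14.34784804 16.00352466 17.44172777]
yrange [-148.83606436 -146.97683336  138.01687893  139.24858386]
tray [([459.0, 11.0, 8.0], 0.8), ([651.0, 27.0, 17.0], 0.15)]
block1 [([656.0, -62.0, 21.0], 0.71), ([561.0, 5.0, 20.0], 0.69), ([718.0, -139.0, 20.0], 0.66), ([630.0, -142.0, 18.0], 0.61), ([653.0, 24.0, 18.0], 0.6), ([770.0, -233.0, 94.0], 0.44)]
bar [([424.0, -256.0, 21.0], 0.8), ([456.0, 14.0, 11.0], 0.51)]
from [457.2 -60.  323.7] 0.0 rows 11 row [[np.float64(-0.0204), np.float64(-0.0119), np.float64(-0.0006)], np.float64(-0.1427)]
```

View pics/w5.png

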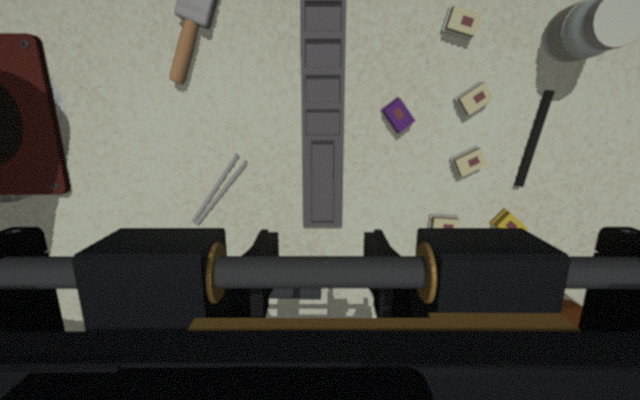

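```bash
python3 - <<'E'
from h import *
z=np.load('/tmp/w5.npz'); ci=dict(bot.camera_info('wrist')); ci['R']=z['R'];ci['t']=z['t']
P,u,v=cloud(ci,z['d'])
m=(abs(P[:,0]-459)<10)&(P[:,1]>-160)&(P[:,1]<200)&(P[:,2]<25)
b=((P[m][:,1]+160)//2).astype(int)
print(' '.join(f"{-160+2*k+1}:{np.median(P[m][b==k][:,2]):.0f}" for k in np.unique(b)))
z=np.load('/tmp/t2.npz');P,u,v=cloud(bot.camera_info('top'),z['d'])
m=(abs(P[:,0]-459)<34)&(P[:,1]>-180)&(P[:,1]<210)&(P[:,2]>10)&(P[:,2]<25)
print(cv2.minAreaRect(P[m][:,:2].astype(np.float32)))
im=np.load('/tmp/w5.npz')['im']; cv2.imwrite('pics/w5c.png',np.clip(cv2.resize(im[0:235,250:400],None,fx=4,fy=2.5)*1.6,0,255).astype(np.uint8))
E
```

```text
-159:0 -157:0 -155:-1 -149:16 -147:16 -145:16 -143:14 -141:8 -139:8 -137:8 -135:8 -133:8 -131:7 -129:9 -127:8 -125:8 -123:8 -121:8 -119:8 -117:8 -115:8 -113:8 -111:9 -109:8 -107:8 -105:8 -103:8 -101:8 -99:8 -97:8 -95:9 -93:8 -91:8 -89:8 -87:8 -85:8 -83:8 -81:8 -79:8 -77:8 -75:8 -73:8 -71:8 -69:8 -67:9 -65:8 -63:8 -61:8 -59:8 -57:8 -55:8 -53:8 -51:8 -49:8 -47:8 -45:8 -43:8 -41:8 -39:8 -37:8 -35:8 -33:8 -31:8 -29:8 -27:16 -25:16 -23:16 -21:11 -19:8 -17:8 -15:8 -13:8 -11:8 -9:8 -7:8 -5:8 -3:8 -1:9 1:8 3:7 5:8 7:8 9:8 11:8 13:16 15:16 17:16 19:16 21:15 23:8 25:8 27:8 29:8 31:8 33:8 35:8 37:8 39:8 41:8 43:9 45:8 47:8 49:9 51:9 53:13 55:16 57:16 59:16 61:16 63:15 65:8 67:8 69:8 71:8 73:8 75:9 77:8 79:8 81:8 83:8 85:8 87:8 89:8 91:8 93:8 95:9 97:16 99:16 101:16 103:16 105:16 107:8 109:8 111:8 113:8 115:8 117:8 119:8 121:8 123:8 125:8 127:8 129:8 131:8 133:8 135:8 137:10 139:16
((459.6688537597656, 19.232528686523438), (332.8406066894531, 56.56517791748047), 89.95649719238281)
```

View pics/w5c.png

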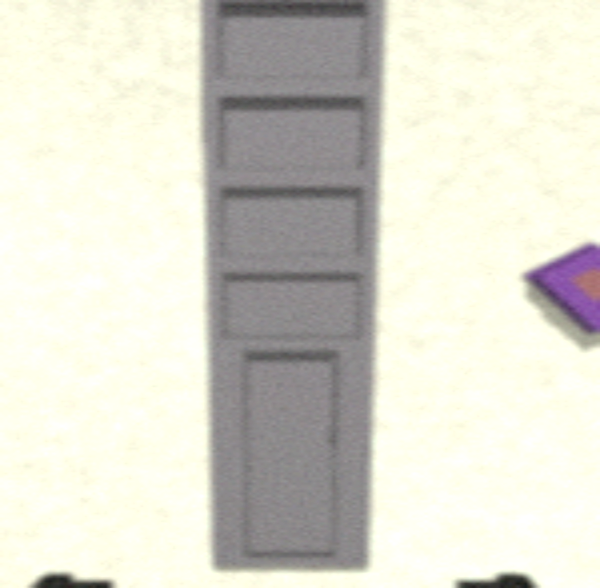

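{"api": "drive_tool", "payload": {
  "steps": [
    [0.5,[-0.0204,-0.0119,-0.0006],-0.1427],
    [0.5,[-0.0204,-0.0119,-0.0006],-0.1427],
    [0.5,[-0.0204,-0.0119,-0.0006],-0.1427],
    [0.5,[-0.0204,-0.0119,-0.0006],-0.1427],
    [0.5,[-0.0204,-0.0119,-0.0006],-0.1427],
    [0.5,[-0.0204,-0.0119,-0.0006],-0.1427],
    [0.5,[-0.0204,-0.0119,-0.0006],-0.1427],
    [0.5,[-0.0204,-0.0119,-0.0006],-0.1427],
    [0.5,[-0.0204,-0.0119,-0.0006],-0.1427],
    [0.5,[-0.0204,-0.0119,-0.0006],-0.1427],
    [0.5,[-0.0204,-0.0119,-0.0006],-0.1427],
    [0.5,[0,0,0],0]
  ]
}}

```text
clock: 11.7
tcp_pos: [502.0, -291.5, 329.7]
tool_rot: [-0.001, 1.0, 0.0, -0.0]
contact_force: [0.0, -0.1, -0.7]
width: 43.5
```

```bash
python3 - <<'E'
from h import *
st(); ci=bot.camera_info('wrist');im,d=snap('wrist','w6'); np.savez('/tmp/w6.npz',im=im,d=d,R=ci['R'],t=ci['t'])
P,u,v=cloud(ci,d)
def rect(name,x,y,z0,z1):
    m=(P[:,0]>x[0])&(P[:,0]<x[1])&(P[:,1]>y[0])&(P[:,1]<y[1])&(P[:,2]>z0)&(P[:,2]<z1)
    q=P[m]
    if len(q)<4: print(name,len(q));return
    print(name,m.sum(),[np.round(a,1) for a in cv2.minAreaRect(q[:,:2].astype(np.float32))],'z',np.round(np.percentile(q[:,2],[5,50,95]),1),'mean',q[:,:2].mean(0).round(1))
rect('bar',(320,480),(-300,-210),14,30)
E
cp pics/w6.png pics/w6v.png
```

```text
{'clock': 11.7, 'joint_pos': [-0.662, 0.07, 1.521, 0.0, 1.551, -2.235], 'tcp_pos': [502.014, -291.459, 329.706], 'tool_rot': [-0.001, 1.0, 0.0, -0.0], 'contact_force': [0.029, -0.141, -0.679], 'width': 43.466}
bar 1854 [array([ 401.7, -247.3]), array([ 26.2, 110.2]), np.float64(88.7)] z [20.3 22.  23.5] mean [ 400.  -247.6]
```

View pics/w6v.png

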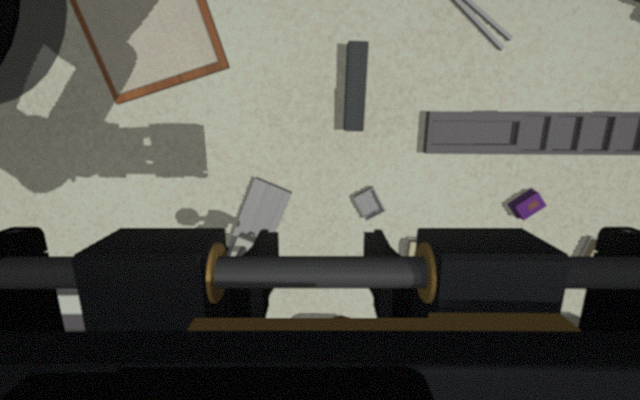

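{"api": "drive_tool", "payload": {
  "steps": [
    [0.5,[-0.035,-0.015,0],0],
    [0.5,[-0.035,-0.015,0],0],
    [0.5,[-0.035,-0.015,0],0],
    [0.5,[-0.035,-0.015,0],0],
    [0.5,[0,0,0],0],
    [0.5,[0,0,0],0]
  ]
}}

```text
clock: 12.35
tcp_pos: [640.5, -350.1, 328.8]
tool_rot: [0.001, 1.0, 0.001, -0.001]
contact_force: [-0.0, -0.1, 0.5]
width: 43.6
```

```bash
python3 - <<'E'
from h import *
st(); ci=bot.camera_info('wrist');im,d=snap('wrist','w7'); np.savez('/tmp/w7.npz',im=im,d=d,R=ci['R'],t=ci['t'])
P,u,v=cloud(ci,d)
def rect(name,x,y,z0,z1):
    m=(P[:,0]>x[0])&(P[:,0]<x[1])&(P[:,1]>y[0])&(P[:,1]<y[1])&(P[:,2]>z0)&(P[:,2]<z1)
    q=P[m]
    if len(q)<4: print(name,len(q));return
    print(name,m.sum(),[np.round(a,1) for a in cv2.minAreaRect(q[:,:2].astype(np.float32))],'z',np.round(np.percentile(q[:,2],[5,50,95]),1),'mean',q[:,:2].mean(0).round(1))
rect('bar',(320,480),(-300,-210),14,30)
rect('cap',(540,640),(-430,-330),155,185)
rect('garm',(540,660),(-450,-330),98,112)
rect('anvil',(500,600),(-440,-320),8,16)
E
```

```text
{'clock': 12.35, 'joint_pos': [-0.608, 0.445, 1.076, -0.0, 1.623, -2.177], 'tcp_pos': [640.498, -350.077, 328.796], 'tool_rot': [0.001, 1.0, 0.001, -0.001], 'contact_force': [-0.029, -0.123, 0.477], 'width': 43.578}
bar 382 [array([ 448.4, -248.2]), array([27.2, 17.2]), np.float64(88.6)] z [16.6 21.8 23.4] mean [ 448.8 -248.4]
cap 766 [array([ 589.5, -383.2]), array([26.6, 27.1]), np.float64(43.6)] z [168.7 170.1 171.3] mean [ 589.4 -382.9]
garm 1065 [array([ 608.7, -391.5]), array([39.8, 65.2]), np.float64(66.7)] z [104.  106.6 108.2] mean [ 620.7 -395.7]
anvil 1916 [array([ 564.3, -372.3]), array([55.8, 68. ]), np.float64(66.7)] z [10.7 12.1 13.6] mean [ 559.9 -369.7]
```

View pics/w7.png

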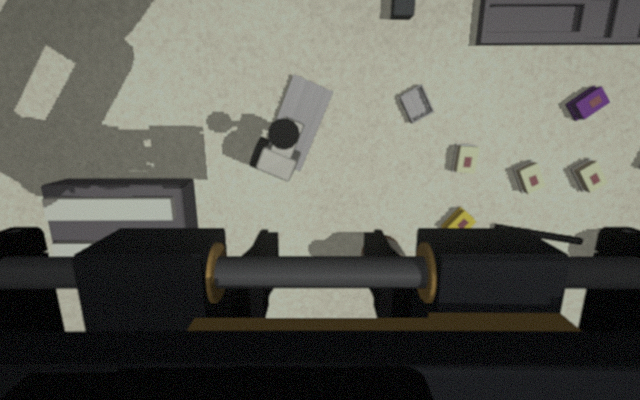

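```bash
python3 - <<'E'
from h import *
go(366.7,-246.6,230,88.7,ex=True)
E
```

```text
from [ 640.1 -350.1  330.2] 89.9 rows 8 row [[np.float64(0.0343), np.float64(0.0126), np.float64(0.0125)], np.float64(0.0026)]
```

{"api": "drive_tool", "payload": {
  "steps": [
    [0.3,[0.0343,0.0126,0.0125],0.0026],
    [0.3,[0.0343,0.0126,0.0125],0.0026],
    [0.3,[0.0343,0.0126,0.0125],0.0026],
    [0.3,[0.0343,0.0126,0.0125],0.0026],
    [0.3,[0.0343,0.0126,0.0125],0.0026],
    [0.3,[0.0343,0.0126,0.0125],0.0026],
    [0.3,[0.0343,0.0126,0.0125],0.0026],
    [0.3,[0.0343,0.0126,0.0125],0.0026],
    [0.3,[0,0,0],0],
    [0.3,[0,0,0],0]
  ]
}}

```text
clock: 13.4
tcp_pos: [366.4, -247.0, 231.3]
tool_rot: [0.012, 1.0, -0.001, 0.001]
contact_force: [-0.1, -0.2, 0.7]
width: 61.2
```

```bash
python3 - <<'E'
from h import *
st(); go(366.7,-246.6,22,88.7,ex=True)
E
```

```text
{'clock': 13.4, 'joint_pos': [-0.772, -0.233, 1.988, 0.0, 1.384, -2.32], 'tcp_pos': [366.417, -247.023, 231.334], 'tool_rot': [0.012, 1.0, -0.001, 0.001], 'contact_force': [-0.051, -0.221, 0.683], 'width': 61.167}
from [ 366.4 -247.   231.3] 88.7 rows 5 row [[np.float64(-0.0001), np.float64(0.0001), np.float64(0.0419)], np.float64(-0.0001)]
```

{"api": "drive_tool", "payload": {
  "steps": [
    [0.3,[0,0,0.045],0],
    [0.3,[0,0,0.045],0],
    [0.3,[0,0,0.045],0],
    [0.3,[0,0,0.045],0],
    [0.3,[0,0,0.02],0],
    [0.3,[0,0,0.009],0],
    [0.3,[0,0,0],0],
    [1,[0,0,0],0],
    [1,[0,0,0],0],
    [1,[0,0,0],0],
    [1,[0,0,0],0],
    [1,[0,0,0],0]
  ]
}}

```text
clock: 14.6
tcp_pos: [367.6, -248.0, 21.8]
tool_rot: [0.011, 1.0, -0.0, 0.0]
contact_force: [0.8, 1.4, 0.7]
width: 28.9
```

{"api": "drive_tool", "payload": {
  "steps": [
    [1,[0,0,0],0],
    [1,[0,0,0],0],
    [1,[0,0,-0.03],0],
    [1,[0,0,-0.04],0],
    [1,[0,0,0],0]
  ]
}}

```text
clock: 15.1
tcp_pos: [370.0, -250.4, 96.0]
tool_rot: [0.011, 1.0, -0.003, 0.003]
contact_force: [1.7, -1.8, -1.6]
width: 25.9
```

```bash
python3 - <<'E'
from h import *
st(); ci=bot.camera_info('wrist');im,d=snap('wrist','w8');snap('top','t8');snap('side','s8')
E
```

```text
{'clock': 15.1, 'joint_pos': [-0.772, -0.063, 2.11, -0.0, 1.086, -2.32], 'tcp_pos': [370.004, -250.43, 95.958], 'tool_rot': [0.011, 1.0, -0.003, 0.003], 'contact_force': [1.689, -1.752, -1.597], 'width': 25.901}
```

View pics/s8.png

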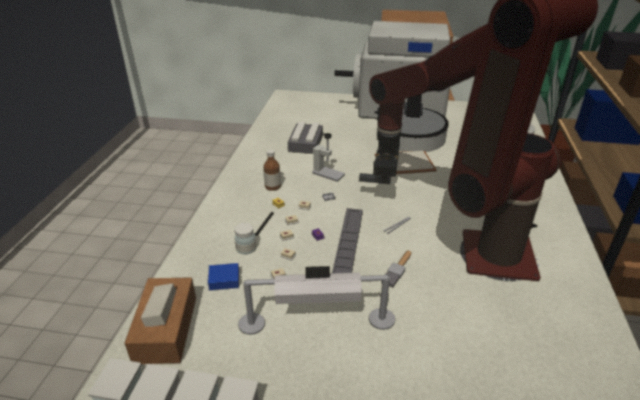

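View pics/t8.png

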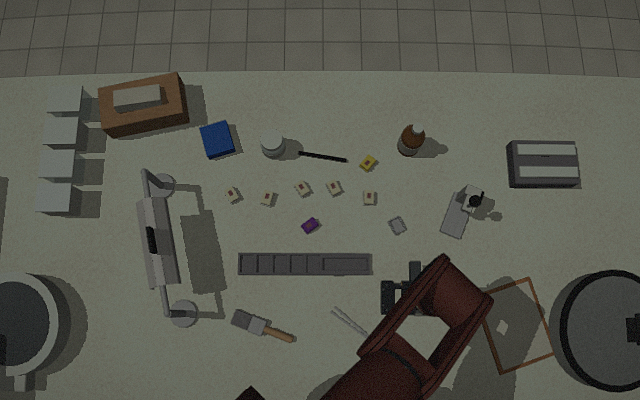

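```bash
python3 - <<'E'
from h import *
go(433.4,-315.8,60,66.7,ex=True)
E
```

```text
from [ 366.8 -247.3   90.5] 88.7 rows 3 row [[np.float64(-0.0255), np.float64(-0.0193), np.float64(0.0102)], np.float64(0.1282)]
```

{"api": "drive_tool", "payload": {
  "steps": [
    [1,[-0.0255,-0.0193,0.0102],0.1282],
    [1,[-0.0255,-0.0193,0.0102],0.1282],
    [1,[-0.0255,-0.0193,0.0102],0.1282],
    [1,[0,0,0],0],
    [1,[0,0,0],0],
    [1,[0,0,0],0]
  ]
}}

```text
clock: 15.85
tcp_pos: [432.6, -314.7, 59.4]
tool_rot: [0.201, 0.98, 0.001, -0.001]
contact_force: [0.3, 0.7, -2.3]
width: 25.7
```

```bash
python3 - <<'E'
from h import *
st(); ci=bot.camera_info('wrist');im,d=snap('wrist','w9');
go(433.4,-315.8,40,66.7,ex=True)
go(525.2,-355.3,40,66.7,ex=True)
E
```

```text
{'clock': 15.85, 'joint_pos': [-0.776, 0.212, 1.896, 0.0, 1.037, -1.942], 'tcp_pos': [432.592, -314.652, 59.366], 'tool_rot': [0.201, 0.98, 0.001, -0.001], 'contact_force': [0.305, 0.709, -2.345], 'width': 25.729}
from [ 432.9 -314.9   60. ] 66.8 rows 1 row [[np.float64(-0.0008), np.float64(-0.0006), np.float64(0.02)], np.float64(0.001)]
from [ 432.9 -314.9   60. ] 66.8 rows 3 row [[np.float64(-0.0336), np.float64(-0.0002), np.float64(0.0067)], np.float64(0.0003)]
```

View pics/w9.png

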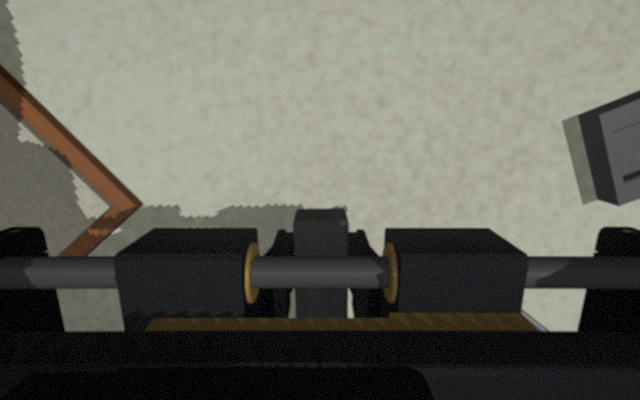

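{"api": "drive_tool", "payload": {
  "steps": [
    [1,[-0.0008,-0.0006,0.02],0],
    [1,[0,0,0],0],
    [1,[-0.025,0,0],0],
    [1,[-0.025,0,0],0],
    [1,[-0.025,0,0],0],
    [1,[-0.02,0,0],0],
    [1,[-0.005,0,0],0],
    [1,[0,0,0],0],
    [1,[0,0,0],0]
  ]
}}

```text
clock: 16.8
tcp_pos: [525.2, -355.7, 40.7]
tool_rot: [0.202, 0.979, 0.0, -0.001]
contact_force: [0.3, -0.2, -2.7]
width: 25.5
```

```bash
python3 - <<'E'
from h import *
st();snap('side','s10');im,d=snap('top','t10');cv2.imwrite('pics/t10c.png',cv2.resize(im[160:300,370:560],None,fx=4,fy=4))
im=cv2.imread('pics/s10.png');cv2.imwrite('pics/s10c.png',cv2.resize(im[110:230,270:430],None,fx=4,fy=4))
E
```

```text
{'clock': 16.8, 'joint_pos': [-0.719, 0.446, 1.635, -0.0, 1.062, -1.884], 'tcp_pos': [525.228, -355.74, 40.689], 'tool_rot': [0.202, 0.979, 0.0, -0.001], 'contact_force': [0.266, -0.196, -2.681], 'width': 25.545}
```

View pics/s10c.png

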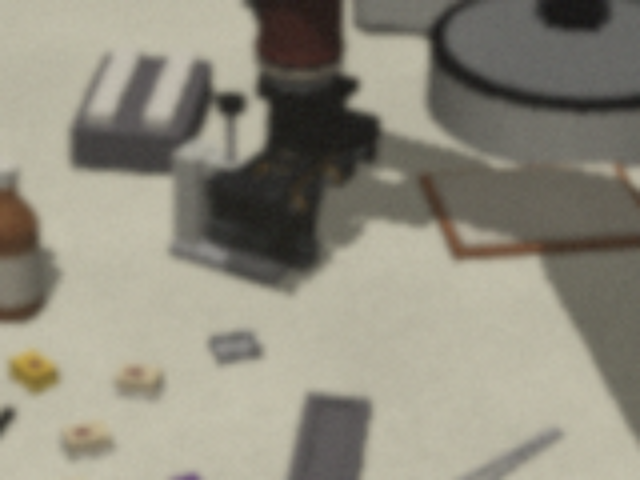

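View pics/t10c.png

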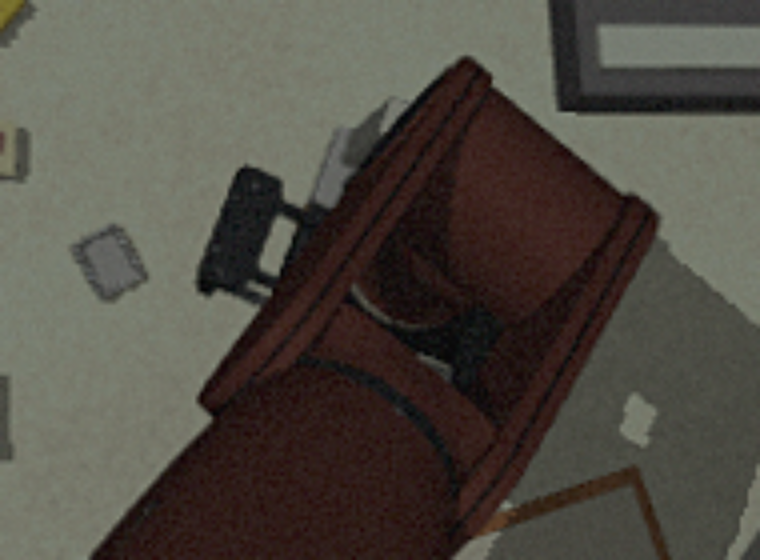

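{"api": "drive_tool", "payload": {
  "steps": [
    [1,[0,0,0.003],0],
    [1,[0,0,0.002],0],
    [1,[0,0,0],0],
    [1,[0,0,0],0]
  ]
}}

```text
clock: 17.3
tcp_pos: [526.0, -356.4, 35.6]
tool_rot: [0.202, 0.979, 0.0, -0.0]
contact_force: [-0.2, 0.2, -1.9]
width: 25.6
```

{"api": "drive_tool", "payload": {
  "steps": [
    [1,[0,0,0.001],0],
    [1,[0,0,0],0],
    [1,[0,0,0],0]
  ]
}}

```text
clock: 17.6
tcp_pos: [526.2, -356.5, 34.7]
tool_rot: [0.202, 0.979, 0.0, -0.0]
contact_force: [-0.6, -0.4, -2.2]
width: 25.5
```

{"api": "drive_tool", "payload": {
  "steps": [
    [1,[0,0,0.001],0],
    [1,[0,0,0],0],
    [1,[0,0,0],0]
  ]
}}

```text
clock: 17.9
tcp_pos: [526.4, -356.6, 33.9]
tool_rot: [0.202, 0.979, -0.0, 0.0]
contact_force: [-0.3, -0.7, -1.4]
width: 25.5
```

{"api": "drive_tool", "payload": {
  "steps": [
    [1,[0,0,0.001],0],
    [1,[0,0,0],0],
    [1,[0,0,0],0]
  ]
}}

```text
clock: 18.2
tcp_pos: [526.4, -356.7, 33.8]
tool_rot: [0.202, 0.979, -0.0, 0.0]
contact_force: [-2.9, 1.4, 5.1]
width: 25.9
```

{"api": "drive_tool", "payload": {
  "steps": [
    [0.6,[0,0,-0.001],0],
    [0.5,[0,0,0],0],
    [0.5,[0,0,0],0],
    [0.5,[0,0,-0.02],0],
    [0.5,[0,0,-0.04],0],
    [0.5,[0,0,-0.04],0],
    [0.5,[0,0,-0.04],0],
    [0.5,[0,0,-0.04],0],
    [1,[0,0,-0.03],0],
    [1,[0,0,0],0],
    [1,[0,0,0],0]
  ]
}}

```text
clock: 19.3
tcp_pos: [526.5, -356.7, 244.4]
tool_rot: [0.202, 0.979, -0.0, 0.001]
contact_force: [0.3, -0.9, -1.2]
width: 27.0
```

```bash
python3 - <<'E'
from h import *
st(); ci=bot.camera_info('wrist');im,d=snap('wrist','w11');
snap('top','t11'); im=cv2.imread('pics/t11.png');cv2.imwrite('pics/t11c.png',cv2.resize(im[160:300,370:560],None,fx=4,fy=4))
go(589.5,-383,240,66.7,ex=True)
E
```

```text
{'clock': 19.3, 'joint_pos': [-0.719, 0.24, 1.488, 0.0, 1.411, -1.884], 'tcp_pos': [526.518, -356.743, 244.389], 'tool_rot': [0.202, 0.979, -0.0, 0.001], 'contact_force': [0.287, -0.877, -1.168], 'width': 26.965}
from [ 525.5 -355.9  241.8] 66.7 rows 2 row [[np.float64(-0.0347), np.float64(0.0002), np.float64(0.0009)], np.float64(0.0)]
```

View pics/w11.png

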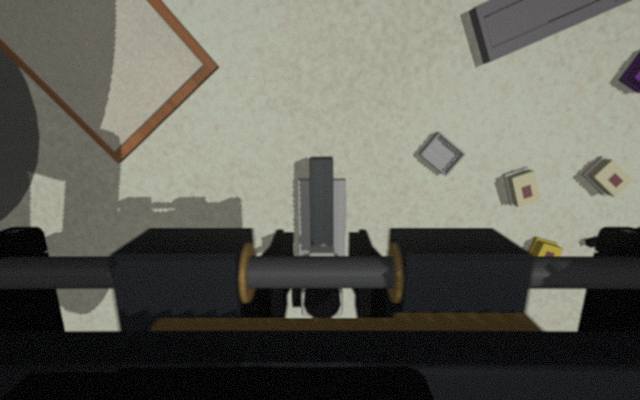

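{"api": "drive_tool", "payload": {
  "steps": [
    [1,[-0.0347,0.0002,0],0],
    [1,[-0.0347,0.0002,0],0],
    [1,[0,0,0],0],
    [1,[0,0,0.025],0],
    [1,[0,0,0.02],0],
    [1,[0,0,0],0],
    [1,[0,0,0],0]
  ]
}}

```text
clock: 20.1
tcp_pos: [589.1, -382.9, 197.4]
tool_rot: [0.202, 0.979, 0.001, -0.001]
contact_force: [0.4, -1.1, -0.3]
width: 0.5
```

```bash
python3 - <<'E'
from h import *
st(); go(589.5,-383,159,66.7,ex=True)
E
```

```text
{'clock': 20.1, 'joint_pos': [-0.688, 0.432, 1.336, -0.0, 1.377, -1.852], 'tcp_pos': [589.118, -382.915, 197.436], 'tool_rot': [0.202, 0.979, 0.001, -0.001], 'contact_force': [0.422, -1.126, -0.327], 'width': 0.536}
from [ 589.1 -382.9  197.4] 66.7 rows 1 row [[np.float64(-0.0004), np.float64(0.0001), np.float64(0.0384)], np.float64(-0.0001)]
```

{"api": "drive_tool", "payload": {
  "steps": [
    [1,[-0.0004,0,0.008],0],
    [1,[0,0,0.008],0],
    [1,[0,0,0.008],0],
    [1,[0,0,0.008],0],
    [1,[0,0,0.004],0],
    [1,[0,0,0],0],
    [1,[0,0,0],0]
  ]
}}

```text
clock: 20.8
tcp_pos: [590.6, -383.9, 163.1]
tool_rot: [0.202, 0.979, -0.0, 0.0]
contact_force: [0.9, -1.3, 3.2]
width: 0.2
```

{"api": "drive_tool", "payload": {
  "steps": [
    [1,[0,0,0.002],0],
    [1,[0,0,0],0],
    [1,[0,0,0],0]
  ]
}}

```text
clock: 21.1
tcp_pos: [590.6, -383.9, 161.0]
tool_rot: [0.202, 0.979, -0.0, 0.0]
contact_force: [-0.0, -1.1, 2.8]
width: 0.4
```

{"api": "drive_tool", "payload": {
  "steps": [
    [1,[0,0,0.002],0],
    [1,[0,0,0],0],
    [1,[0,0,0],0]
  ]
}}

```text
clock: 21.4
tcp_pos: [590.6, -383.9, 158.8]
tool_rot: [0.202, 0.979, -0.0, 0.0]
contact_force: [0.9, -2.1, 3.5]
width: 0.6
```

{"api": "drive_tool", "payload": {
  "steps": [
    [1,[0,0,0.001],0],
    [1,[0,0,0],0],
    [1,[0,0,0],0]
  ]
}}

```text
clock: 21.7
tcp_pos: [590.6, -383.9, 158.4]
tool_rot: [0.202, 0.979, -0.0, 0.0]
contact_force: [0.2, -1.2, 6.4]
width: 0.3
```

{"api": "drive_tool", "payload": {
  "steps": [
    [1,[0,0,0.001],0],
    [1,[0,0,0],0],
    [1,[0,0,0],0]
  ]
}}

```text
clock: 22.0
tcp_pos: [590.7, -383.9, 158.4]
tool_rot: [0.202, 0.979, -0.0, 0.0]
contact_force: [-1.2, 0.4, 10.4]
width: 0.6
```

{"api": "drive_tool", "payload": {
  "steps": [
    [1,[0,0,0],0],
    [1,[0,0,0],0],
    [1,[0,0,0],0],
    [1,[0,0,0],0],
    [1,[0,0,0],0],
    [1,[0,0,0],0],
    [1,[0,0,0],0],
    [1,[0,0,0],0],
    [1,[0,0,0],0],
    [1,[0,0,0],0],
    [1,[0,0,0],0],
    [1,[0,0,0],0]
  ]
}}

```text
clock: 23.2
tcp_pos: [590.7, -383.9, 158.4]
tool_rot: [0.202, 0.979, -0.0, 0.0]
contact_force: [-1.8, 0.5, 11.1]
width: 0.8
```

```bash
python3 - <<'E'
from h import *
st(); snap('side','s12'); im=cv2.imread('pics/s12.png');cv2.imwrite('pics/s12c.png',cv2.resize(im[110:230,270:430],None,fx=4,fy=4))
E
```

```text
{'clock': 23.2, 'joint_pos': [-0.688, 0.464, 1.368, -0.0, 1.308, -1.852], 'tcp_pos': [590.679, -383.922, 158.404], 'tool_rot': [0.202, 0.979, -0.0, 0.0], 'contact_force': [-1.849, 0.457, 11.124], 'width': 0.782}
```

View pics/s12c.png

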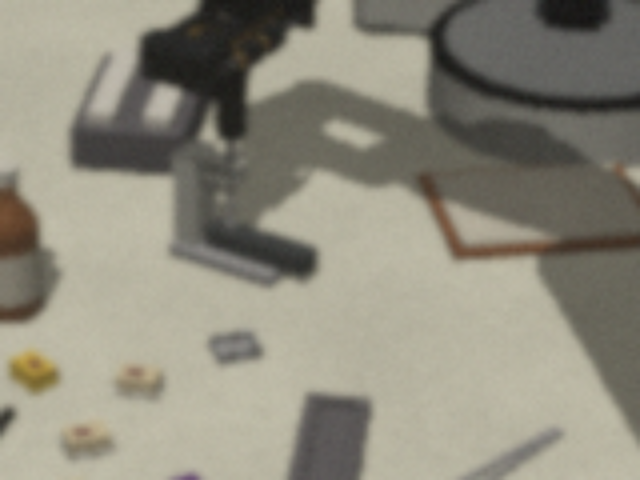

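{"api": "drive_tool", "payload": {
  "steps": [
    [1,[0,0,-0.01],0],
    [1,[0,0,-0.01],0],
    [1,[0,0,-0.01],0],
    [1,[0,0,-0.02],0],
    [0.5,[0,0,-0.03],0],
    [0.5,[0,0,0],0],
    [0.5,[0,0,0],0]
  ]
}}

```text
clock: 23.95
tcp_pos: [590.7, -383.8, 237.7]
tool_rot: [0.202, 0.979, -0.0, 0.001]
contact_force: [0.2, 0.6, -0.9]
width: 16.8
```

```bash
python3 - <<'E'
from h import *
st(); go(526.5,-356.7,240,66.7,ex=True)
snap('side','s13'); im=cv2.imread('pics/s13.png');cv2.imwrite('pics/s13c.png',cv2.resize(im[110:230,270:430],None,fx=4,fy=4))
E
```

```text
{'clock': 23.95, 'joint_pos': [-0.688, 0.408, 1.292, 0.0, 1.44, -1.852], 'tcp_pos': [590.734, -383.796, 237.678], 'tool_rot': [0.202, 0.979, -0.0, 0.001], 'contact_force': [0.158, 0.581, -0.922], 'width': 16.797}
from [ 590.7 -383.8  237.7] 66.7 rows 2 row [[np.float64(0.0349), np.float64(-0.0003), np.float64(-0.0012)], np.float64(0.0)]
```

View pics/s13c.png

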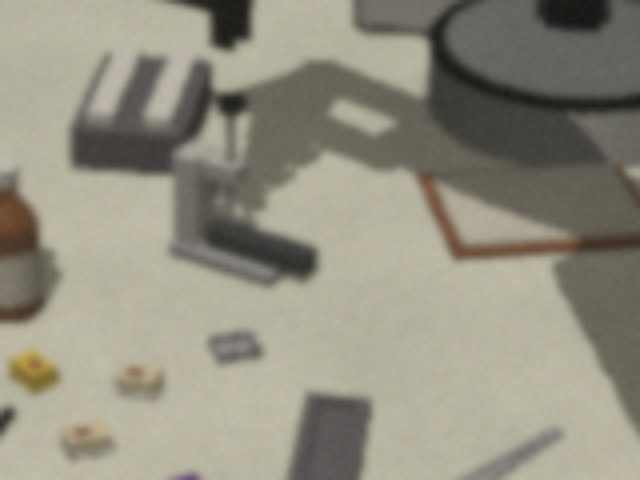

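{"api": "drive_tool", "payload": {
  "steps": [
    [0.4,[0.0349,-0.0003,0],0],
    [0.4,[0.0349,-0.0003,0],0],
    [0.4,[0,0,0],0],
    [0.4,[0,0,0],0],
    [0.4,[0,0,0.045],0],
    [0.4,[0,0,0.045],0],
    [0.4,[0,0,0.045],0],
    [0.4,[0,0,0.04],0],
    [0.4,[0,0,0.02],0],
    [0.4,[0,0,0.006],0],
    [0.4,[0,0,0],0],
    [0.4,[0,0,0],0]
  ]
}}

```text
clock: 25.2
tcp_pos: [527.6, -357.7, 37.3]
tool_rot: [0.202, 0.979, -0.001, 0.001]
contact_force: [-0.4, -0.4, 1.2]
width: 52.1
```

{"api": "drive_tool", "payload": {
  "steps": [
    [1,[0,0,0],0],
    [1,[0,0,0],0],
    [1,[0,0,0],0],
    [1,[0,0,0],0],
    [1,[0,0,0],0]
  ]
}}

```text
clock: 25.7
tcp_pos: [526.4, -356.8, 36.3]
tool_rot: [0.202, 0.979, -0.0, 0.0]
contact_force: [-0.4, 1.2, 2.3]
width: 25.8
```

{"api": "drive_tool", "payload": {
  "steps": [
    [1,[0,0,0],0],
    [1,[0,0,-0.004],0],
    [1,[0.01,0,-0.001],0],
    [1,[0.03,0,0],0],
    [1,[0.04,0,0],0],
    [1,[0.04,0,-0.02],0],
    [1,[0,0,-0.04],0],
    [1,[0,0,0],0]
  ]
}}

```text
clock: 26.5
tcp_pos: [416.3, -310.3, 104.7]
tool_rot: [0.202, 0.979, -0.002, 0.003]
contact_force: [2.1, -2.2, -0.4]
width: 25.7
```

```bash
python3 - <<'E'
from h import *
st(); go(459.2,-51,130,0,ex=True)
E
```

```text
{'clock': 26.5, 'joint_pos': [-0.792, 0.102, 1.923, -0.0, 1.111, -1.956], 'tcp_pos': [416.299, -310.276, 104.662], 'tool_rot': [0.202, 0.979, -0.002, 0.003], 'contact_force': [2.134, -2.226, -0.439], 'width': 25.657}
from [ 416.3 -310.3  104.7] 66.7 rows 9 row [[np.float64(0.0213), np.float64(0.0224), np.float64(-0.0028)], np.float64(0.1293)]
```

{"api": "drive_tool", "payload": {
  "steps": [
    [1,[0.0213,0.0224,0],0.1293],
    [1,[0.0213,0.0224,0],0.1293],
    [1,[0.0213,0.0224,0],0.1293],
    [1,[0.0213,0.0224,0],0.1293],
    [1,[0.0213,0.0224,0],0.1293],
    [1,[0.0213,0.0224,0],0.1293],
    [1,[0.0213,0.0224,0],0.1293],
    [1,[0.0213,0.0224,0],0.1293],
    [1,[0.0213,0.0224,0],0.1293],
    [1,[0,0,0],0],
    [1,[0,0,0],0],
    [1,[0,0,0],0]
  ]
}}

```text
clock: 27.7
tcp_pos: [457.9, -50.1, 100.2]
tool_rot: [0.707, 0.708, -0.0, -0.0]
contact_force: [0.4, -0.4, -1.6]
width: 25.7
```

```bash
python3 - <<'E'
from h import *
s=st(); ci=bot.camera_info('wrist');im,d=snap('wrist','w14');np.savez('/tmp/w14.npz',im=im,d=d,R=ci['R'],t=ci['t'])
T=Ro.from_quat(s['tool_rot']).as_matrix()
P,u,v=cloud(ci,d); Q=(P-s['tcp_pos'])@T
m=(abs(Q[:,1])<25)&(Q[:,2]>-10)&(Q[:,2]<8)&(Q[:,0]>-5)&(Q[:,0]<60)
print(m.sum(),Q[m].min(0),Q[m].max(0)); q=Q[m&(Q[:,0]>12)]
print(len(q),np.percentile(q,[2,50,98],axis=0))
snap('top','t14');im=cv2.imread('pics/t14.png');cv2.imwrite('pics/t14c.png',cv2.resize(im[220:300,220:400],None,fx=4,fy=4))
E
```

```text
{'clock': 27.7, 'joint_pos': [-0.28, -0.027, 2.065, -0.0, 1.104, -0.282], 'tcp_pos': [457.914, -50.118, 100.165], 'tool_rot': [0.707, 0.708, -0.0, -0.0], 'contact_force': [0.396, -0.361, -1.578], 'width': 25.737}
2794 [  1.68614522 -22.31376648  -9.99301603] [21.28880221 21.14188878  7.98186139]
1120 [[ 12.28722271 -13.0681424    1.06013095]
 [ 17.15843505  -0.83810325   2.42942891]
 [ 20.77658138  11.42575692   7.10207158]]
```

View pics/w14.png

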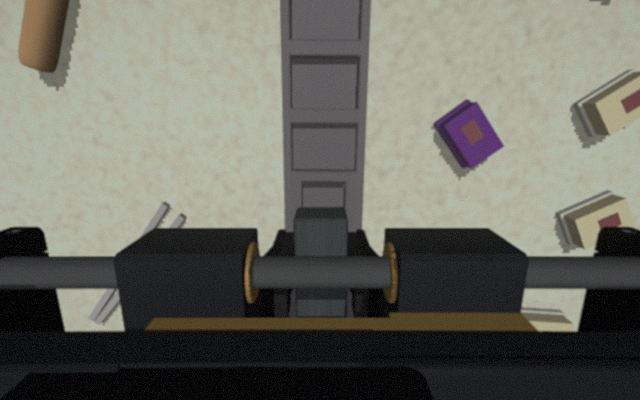

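View pics/t14c.png

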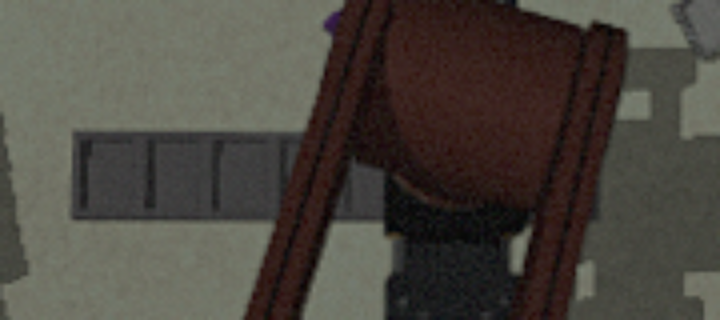

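{"api": "drive_tool", "payload": {
  "steps": [
    [1,[-0.0009,0.0015,0.02],0],
    [1,[0,0,0.02],0],
    [1,[0,0,0.01],0],
    [1,[0,0,0.005],0],
    [1,[0,0,0],0],
    [1,[0,0,0],0],
    [1,[0,0,0],0]
  ]
}}

```text
clock: 28.5
tcp_pos: [461.1, -50.9, 46.6]
tool_rot: [0.707, 0.707, 0.0, 0.001]
contact_force: [-0.4, 0.3, -2.1]
width: 25.7
```

```bash
python3 - <<'E'
from h import *
s=st(); ci=bot.camera_info('wrist');im,d=snap('wrist','w15');np.savez('/tmp/w15.npz',im=im,d=d,R=ci['R'],t=ci['t'])
T=Ro.from_quat(s['tool_rot']).as_matrix()
P,u,v=cloud(ci,d); Q=(P-s['tcp_pos'])@T
m=(abs(Q[:,1])<20)&(Q[:,2]>-10)&(Q[:,2]<8)&(Q[:,0]>12)&(Q[:,0]<60)
print(np.percentile(P[m],[0,2,50,98,100],axis=0).round(1))
m=(abs(P[:,0]-460)<10)&(P[:,1]>-40)&(P[:,1]<20)
b=(P[m][:,1]//1).astype(int)
print(' '.join(f"{k}:{np.median(P[m][b==k][:,2]):.0f}" for k in np.unique(b)))
m=(P[:,2]>12)&(P[:,2]<20)&(abs(P[:,0]-460)<40)&(P[:,1]>-20)&(P[:,1]<190)
print(cv2.minAreaRect(P[m][:,:2].astype(np.float32)))
cv2.imwrite('pics/w15c.png',cv2.resize(im[100:300,200:440],None,fx=3,fy=3))
E
```

```text
{'clock': 28.5, 'joint_pos': [-0.28, 0.071, 2.086, -0.0, 0.984, -0.281], 'tcp_pos': [461.056, -50.937, 46.643], 'tool_rot': [0.707, 0.707, 0.0, 0.001], 'contact_force': [-0.424, 0.258, -2.108], 'width': 25.668}
[[447.3 -38.9  38.7]
 [448.  -38.7  39.6]
 [460.2 -33.9  44.2]
 [472.5 -30.2  45.6]
 [473.2 -29.8  46.3]]
-40:45 -39:45 -38:44 -37:44 -36:44 -35:44 -34:44 -33:44 -32:43 -31:35 -30:33 -29:15 -28:130 -27:131 -26:143 -25:148 -24:121 -23:120 -22:120 -21:120 -20:119 -19:118 -18:117 -17:8 -16:8 -15:8 -14:8 -13:8 -12:8 -11:8 -10:8 -9:8 -8:8 -7:8 -6:8 -5:8 -4:8 -3:8 -2:8 -1:8 0:8 1:8 2:8 3:8 4:8 5:8 6:8 7:8 8:8 9:8 10:8 11:15 12:16 13:16 14:16 15:16 16:16 17:16 18:16 19:16
((459.2717590332031, 24.662683486938477), (89.59159851074219, 56.322166442871094), 89.63038635253906)
```

View pics/w15c.png

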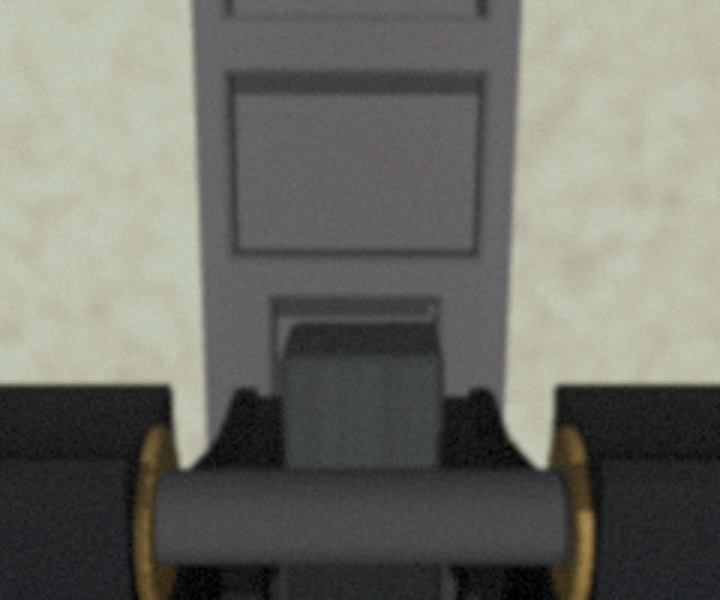

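{"api": "drive_tool", "payload": {
  "steps": [
    [1,[-0.0003,-0.001,0],0],
    [1,[0,0,0.003],0],
    [1,[0,0,0.002],0],
    [1,[0,0,0],0],
    [1,[0,0,0],0]
  ]
}}

```text
clock: 29.05
tcp_pos: [459.1, -50.9, 40.6]
tool_rot: [0.707, 0.707, -0.0, -0.0]
contact_force: [0.5, -0.1, -2.3]
width: 25.3
```

{"api": "drive_tool", "payload": {
  "steps": [
    [1,[0,0,0.002],0],
    [1,[0,0,0.002],0],
    [1,[0,0,0],0],
    [1,[0,0,0],0]
  ]
}}

```text
clock: 29.45
tcp_pos: [459.2, -51.0, 36.6]
tool_rot: [0.707, 0.707, -0.0, -0.0]
contact_force: [0.7, 0.7, -1.6]
width: 25.2
```

{"api": "drive_tool", "payload": {
  "steps": [
    [1,[0,0,0.002],0],
    [1,[0,0,0.0015],0],
    [1,[0,0,0],0],
    [1,[0,0,0],0]
  ]
}}

```text
clock: 29.85
tcp_pos: [459.2, -51.0, 33.2]
tool_rot: [0.707, 0.707, -0.0, -0.0]
contact_force: [-0.0, 0.8, -2.4]
width: 25.4
```

{"api": "drive_tool", "payload": {
  "steps": [
    [1,[0,0,0.001],0],
    [1,[0,0,0],0],
    [1,[0,0,0],0]
  ]
}}

```text
clock: 30.15
tcp_pos: [459.4, -51.0, 32.3]
tool_rot: [0.707, 0.707, 0.0, 0.0]
contact_force: [0.6, -0.8, -0.6]
width: 25.3
```

{"api": "drive_tool", "payload": {
  "steps": [
    [0.6,[0,0,0],0],
    [0.5,[0,0,0],0],
    [0.5,[0,0,0],0],
    [0.5,[0,0,-0.02],0],
    [0.5,[0,0,-0.045],0],
    [0.5,[0,0,-0.045],0],
    [0.5,[0,0,-0.045],0],
    [0.5,[-0.028,0.02,-0.03],0],
    [0.5,[-0.03,0.02,-0.03],0],
    [0.5,[-0.03,0.02,-0.03],0],
    [0.5,[-0.03,0.02,-0.03],0],
    [0.5,[-0.03,0.02,0],0]
  ]
}}

```text
clock: 31.35
tcp_pos: [562.0, -201.2, 313.3]
tool_rot: [0.707, 0.707, 0.001, 0.004]
contact_force: [1.0, -0.3, 0.3]
width: 43.8
```

{"api": "drive_tool", "payload": {
  "steps": [
    [0.5,[0,0,0],0],
    [0.5,[0,0,0],0]
  ]
}}

```text
clock: 31.55
tcp_pos: [559.0, -199.2, 306.2]
tool_rot: [0.707, 0.707, -0.0, -0.001]
contact_force: [0.1, 0.2, -0.3]
width: 44.0
```

```bash
python3 - <<'E'
from h import *
s=st(); ci=bot.camera_info('wrist');im,d=snap('wrist','w16');np.savez('/tmp/w16.npz',im=im,d=d,R=ci['R'],t=ci['t'])
P,u,v=cloud(ci,d)
for r in bot.find_in('wrist','block1'):
    a=r['at']; m=(np.hypot(P[:,0]-a[0],P[:,1]-a[1])<32)&(P[:,2]>11)&(P[:,2]<24)
    M=(np.hypot(P[:,0]-a[0],P[:,1]-a[1])<32)&(P[:,2]>3)&(P[:,2]<24)
    if m.sum()>20:
        px=im[v[m],u[m]].mean(0)
        print(np.round(a),round(r['conf'],2),[np.round(k,1) for k in cv2.minAreaRect(P[m][:,:2].astype(np.float32))],[np.round(k,1) for k in cv2.minAreaRect(P[M][:,:2].astype(np.float32))],np.percentile(P[m][:,2],[50,95]).round(1),px.round())
im2,d2=snap('top','t16');cv2.imwrite('pics/t16c.png',cv2.resize(im2[140:300,130:410],None,fx=2.8,fy=2.8))
E
```

```text
{'clock': 31.55, 'joint_pos': [-0.475, 0.11, 1.521, 0.0, 1.513, -0.475], 'tcp_pos': [559.002, -199.2, 306.248], 'tool_rot': [0.707, 0.707, -0.0, -0.001], 'contact_force': [0.089, 0.166, -0.326], 'width': 43.958}
[ 632. -147.   18.] 0.97 [array([ 632.3, -150.3]), array([24.9, 36.4]), np.float64(85.9)] [array([ 632.5, -141.4]), array([46.1, 39.1]), np.float64(84.2)] [18.2 19.5] [123. 147. 154.]
[ 726. -146.   18.] 0.94 [array([ 726.1, -150. ]), array([26.2, 37.9]), np.float64(50.0)] [array([ 725.4, -149.8]), array([28.2, 39.8]), np.float64(49.0)] [18.2 19.6] [ 69. 133. 148.]
[631. -69.  22.] 0.82 [array([628.9, -65.9]), array([36.6, 25.9]), np.float64(26.5)] [array([628. , -66.3]), array([38.8, 28.8]), np.float64(26.9)] [18.  19.5] [124. 146. 149.]
[467. -64.  16.] 0.61 [array([460.9, -63.4]), array([62.3, 52.5]), np.float64(89.6)] [array([460.9, -63.4]), array([62.3, 52.5]), np.float64(89.6)] [16. 19.] [78. 78. 79.]
[566.  -8.  18.] 0.55 [array([564.4, -10.6]), array([14. , 30.2]), np.float64(90.0)] [array([557.8, -10.8]), array([18. , 46.4]), np.float64(87.6)] [18.  19.6] [99. 51. 82.]
[ 593. -384.   10.] 0.27 [array([ 593.5, -394.9]), array([61.8, 40.4]), np.float64(0.1)] [array([ 593.5, -394.9]), array([61.8, 40.4]), np.float64(0.1)] [12.2 18.1] [101. 102. 102.]
```

View pics/w16.png

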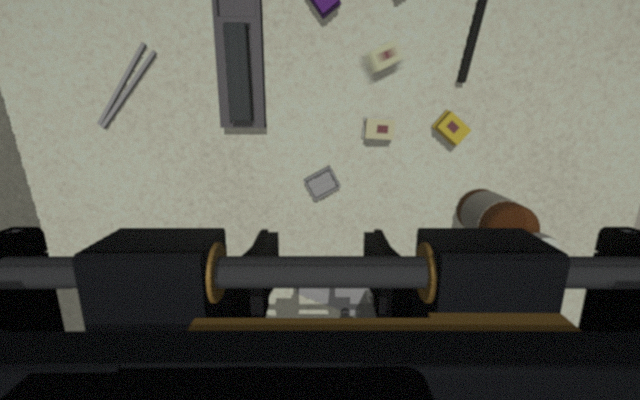

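View pics/t16c.png

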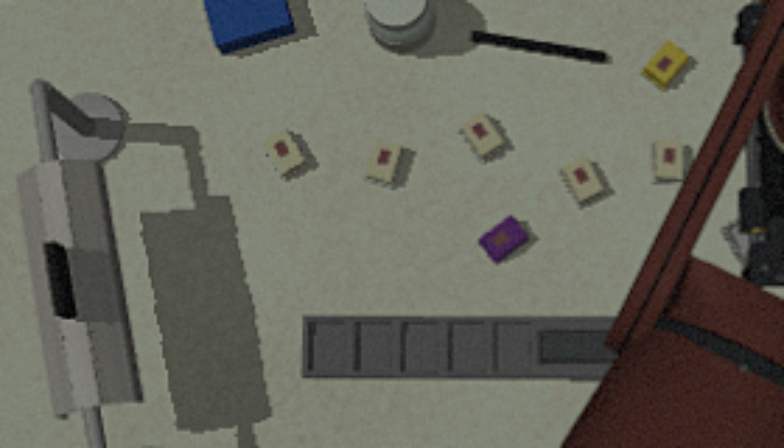

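```bash
python3 - <<'E'
from h import *
go(632.3,-150.3,110,-4.1,ex=True)
E
```

```text
from [ 558.7 -197.9  306.7] 0.1 rows 6 row [[np.float64(0.0083), np.float64(0.012), np.float64(0.0328)], np.float64(0.0121)]
```

{"api": "drive_tool", "payload": {
  "steps": [
    [0.3,[0.0083,0.012,0.0328],0.0121],
    [0.3,[0.0083,0.012,0.0328],0.0121],
    [0.3,[0.0083,0.012,0.0328],0.0121],
    [0.3,[0.0083,0.012,0.0328],0.0121],
    [0.3,[0.0083,0.012,0.0328],0.0121],
    [0.3,[0.0083,0.012,0.0328],0.0121],
    [0.3,[0,0,0],0],
    [0.3,[0,0,0],0]
  ]
}}

```text
clock: 32.5
tcp_pos: [632.0, -150.3, 110.3]
tool_rot: [0.732, 0.682, -0.001, -0.001]
contact_force: [1.1, -0.2, 0.3]
width: 61.0
```

```bash
python3 - <<'E'
from h import *
st();ci=bot.camera_info('wrist');im,d=snap('wrist','w17')
P,u,v=cloud(ci,d); m=(np.hypot(P[:,0]-632,P[:,1]+150)<32)&(P[:,2]>13)&(P[:,2]<22)
if m.sum()>10: print(m.sum(),cv2.minAreaRect(P[m][:,:2].astype(np.float32)))
go(632.3,-150.3,23,-4.1,ex=True)
E
```

```text
{'clock': 32.5, 'joint_pos': [-0.355, 0.391, 1.562, -0.0, 1.191, -0.284], 'tcp_pos': [631.955, -150.321, 110.279], 'tool_rot': [0.732, 0.682, -0.001, -0.001], 'contact_force': [1.102, -0.182, 0.297], 'width': 61.031}
1656 ((632.4085693359375, -150.09681701660156), (25.731775283813477, 35.90113067626953), 85.59965515136719)
from [ 633.  -151.2  112. ] -4.1 rows 3 row [[np.float64(0.0003), np.float64(-0.0003), np.float64(0.0297)], np.float64(0.0002)]
```

View pics/w17.png

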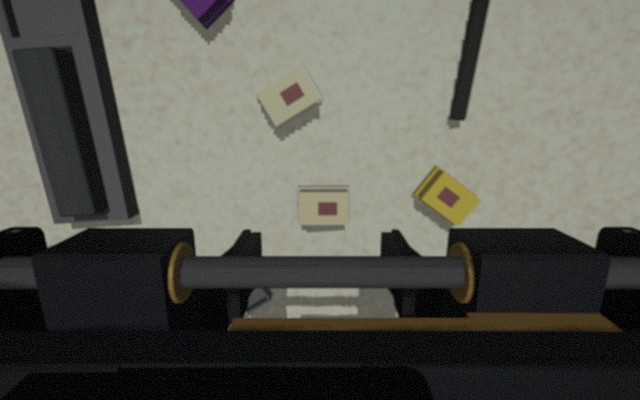

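{"api": "drive_tool", "payload": {
  "steps": [
    [0.3,[0.0003,-0.0003,0.035],0],
    [0.3,[0,0,0.03],0],
    [0.3,[0,0,0.015],0],
    [0.3,[0,0,0.0075],0],
    [0.3,[0,0,0],0],
    [0.3,[0,0,0],0],
    [1,[0,0,0],0],
    [1,[0,0,0],0],
    [1,[0,0,0],0],
    [1,[0,0,0],0],
    [1,[0,0,0],0]
  ],
  "force": 25
}}

```text
clock: 33.65
tcp_pos: [632.7, -151.0, 23.3]
tool_rot: [0.732, 0.681, 0.0, 0.0]
contact_force: [-0.1, 0.4, 1.9]
width: 35.9
```

```bash
python3 - <<'E'
from h import *
st(); go(459.3,-4.3,70,0,ex=True)
E
```

```text
{'clock': 33.65, 'joint_pos': [-0.355, 0.502, 1.594, 0.0, 1.045, -0.283], 'tcp_pos': [632.694, -151.044, 23.259], 'tool_rot': [0.732, 0.681, 0.0, 0.0], 'contact_force': [-0.093, 0.383, 1.935], 'width': 35.944}
from [ 632.7 -151.    23.3] -4.1 rows 6 row [[np.float64(0.0232), np.float64(-0.0299), np.float64(-0.0078)], np.float64(-0.012)]
```

{"api": "drive_tool", "payload": {
  "steps": [
    [1,[0,0,0],0],
    [1,[0,0,-0.025],0],
    [1,[0,0,-0.03],0],
    [1,[0.0232,-0.0299,0],-0.012],
    [1,[0.0232,-0.0299,0],-0.012],
    [1,[0.0232,-0.0299,0],-0.012],
    [1,[0.0232,-0.0299,0],-0.012],
    [1,[0.0232,-0.0299,0],-0.012],
    [1,[0.0232,-0.0299,0],-0.012],
    [1,[0,0,0],0],
    [1,[0,0,0],0],
    [1,[0,0,0],0]
  ]
}}

```text
clock: 34.85
tcp_pos: [460.4, -4.9, 78.5]
tool_rot: [0.707, 0.707, 0.0, 0.001]
contact_force: [-0.1, -0.2, -0.0]
width: 35.7
```

```bash
cat >> h.py <<'E'
def held(name,py):
    s=st(); ci=bot.camera_info('wrist');im,d=snap('wrist',name)
    T=Ro.from_quat(s['tool_rot']).as_matrix()
    P,u,v=cloud(ci,d); Q=(P-s['tcp_pos'])@T
    m=(abs(Q[:,1])<17)&(Q[:,2]>2)&(Q[:,2]<9)&(Q[:,0]>5)&(Q[:,0]<40)
    if m.sum()>5: print('wax top edge (tool x) ',m.sum(),np.percentile(Q[m],[0,2,50,98,100],axis=0).round(1).tolist())
    m=(abs(Q[:,1])<20)&(Q[:,2]>14)&(Q[:,2]<21)&(Q[:,0]>5)&(Q[:,0]<30)
    if m.sum()>5: print('base edge (tool x) ',m.sum(),np.percentile(Q[m],[0,2,50,98,100],axis=0).round(1).tolist())
    cv2.imwrite('pics/'+name+'c.png',cv2.resize(im[100:300,200:440],None,fx=3,fy=3))
    go(459.3,py,40,0,ex=True)
def blocks(name):
    s=st(); ci=bot.camera_info('wrist');im,d=snap('wrist',name)
    P,u,v=cloud(ci,d)
    for r in bot.find_in('wrist','block1'):
        a=r['at']; m=(np.hypot(P[:,0]-a[0],P[:,1]-a[1])<32)&(P[:,2]>13)&(P[:,2]<24)
        if m.sum()>20:
            (c,(w,h),an)=cv2.minAreaRect(P[m][:,:2].astype(np.float32)); yaw=an if w>h else an-90
            yaw=(yaw+90)%180-90
            hsv=cv2.cvtColor(im[v[m],u[m]].mean(0)[None,None].astype(np.uint8),cv2.COLOR_BGR2HSV)[0,0]
            print(np.round(a),round(r['conf'],2),'c',np.round(c,1),round(max(w,h),1),round(min(w,h),1),'yaw',round(yaw,1),'hsv',hsv)
E
python3 - <<'E'
from h import *
held('w18',-4.3)
E
```

```text
{'clock': 34.85, 'joint_pos': [-0.182, 0.006, 2.08, -0.0, 1.054, -0.182], 'tcp_pos': [460.423, -4.918, 78.52], 'tool_rot': [0.707, 0.707, 0.0, 0.001], 'contact_force': [-0.073, -0.159, -0.046], 'width': 35.672}
wax top edge (tool x)  1373 [[5.0, -17.0, 3.2], [5.2, -16.3, 3.9], [10.0, 0.1, 5.2], [13.8, 16.4, 8.5], [14.3, 17.0, 9.0]]
base edge (tool x)  549 [[9.0, -20.0, 14.0], [11.5, -19.5, 14.1], [14.3, -0.4, 17.3], [15.4, 18.8, 20.7], [15.6, 20.0, 20.9]]
from [460.5  -5.1  78.5] -0.0 rows 1 row [[np.float64(0.0008), np.float64(-0.0012), np.float64(0.0385)], np.float64(-0.0008)]
```

View pics/w18c.png

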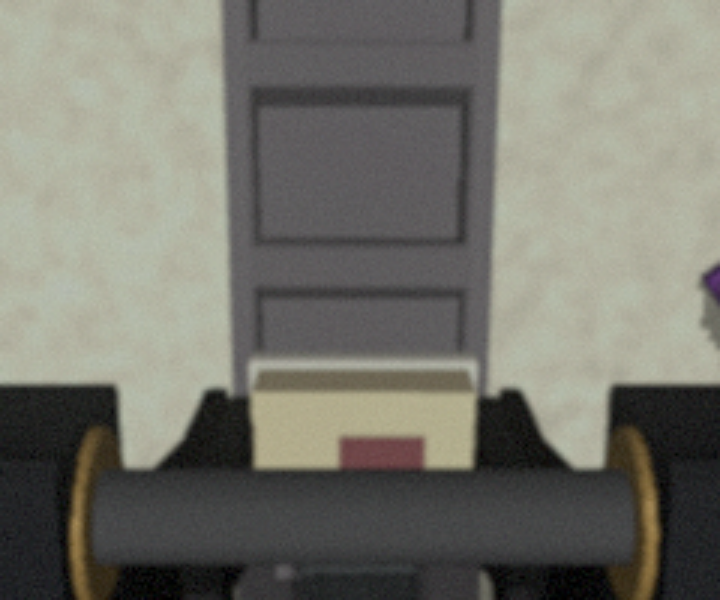

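{"api": "drive_tool", "payload": {
  "steps": [
    [1,[0,-0.0012,0.02],0],
    [1,[0,0,0.012],0],
    [1,[0,0,0.004],0],
    [1,[0,0,0],0],
    [1,[0,0,0],0]
  ]
}}

```text
clock: 35.4
tcp_pos: [458.4, -4.6, 42.2]
tool_rot: [0.707, 0.707, 0.0, 0.0]
contact_force: [0.3, 0.8, -0.4]
width: 36.2
```

```bash
python3 - <<'E'
from h import *
held('w19',-5.1)
E
```

```text
{'clock': 35.4, 'joint_pos': [-0.182, 0.068, 2.099, -0.0, 0.974, -0.182], 'tcp_pos': [458.369, -4.587, 42.161], 'tool_rot': [0.707, 0.707, 0.0, 0.0], 'contact_force': [0.284, 0.789, -0.352], 'width': 36.16}
wax top edge (tool x)  1360 [[5.0, -16.9, 3.1], [5.2, -16.3, 3.9], [10.0, 0.1, 5.2], [13.8, 16.4, 8.5], [14.1, 17.0, 9.0]]
base edge (tool x)  558 [[9.3, -20.0, 14.0], [11.8, -19.5, 14.2], [14.3, -0.4, 17.3], [15.3, 18.8, 20.9], [15.7, 19.3, 21.0]]
from [458.6  -4.6  42.4] -0.0 rows 1 row [[np.float64(-0.0005), np.float64(0.0007), np.float64(0.0024)], np.float64(-0.0003)]
```

View pics/w19c.png

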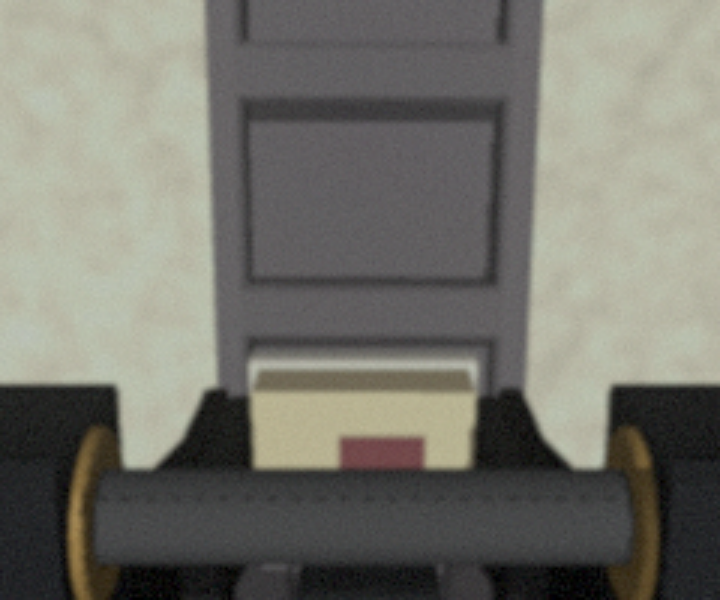

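{"api": "drive_tool", "payload": {
  "steps": [
    [1,[-0.0004,0.001,0],0],
    [1,[0,0,0.003],0],
    [1,[0,0,0.002],0],
    [1,[0,0,0.002],0],
    [1,[0,0,0],0],
    [1,[0,0,0],0]
  ]
}}

```text
clock: 36.05
tcp_pos: [458.9, -4.8, 34.8]
tool_rot: [0.707, 0.707, -0.0, -0.0]
contact_force: [-0.1, 0.2, 0.6]
width: 36.0
```

{"api": "drive_tool", "payload": {
  "steps": [
    [1,[0,0,0.002],0],
    [1,[0,0,0.001],0],
    [1,[0,0,0],0],
    [1,[0,0,0],0]
  ]
}}

```text
clock: 36.45
tcp_pos: [458.9, -4.8, 31.9]
tool_rot: [0.707, 0.707, -0.0, -0.0]
contact_force: [-0.1, -0.2, 0.0]
width: 35.4
```

{"api": "drive_tool", "payload": {
  "steps": [
    [1,[0,0,0.0005],0],
    [0.4,[0,0,0],0],
    [0.3,[0,0,0],0],
    [0.3,[0,0,0],0],
    [0.3,[0,0,-0.02],0],
    [0.3,[0,0,-0.04],0],
    [0.3,[0,0,-0.04],0],
    [0.3,[-0.015,0.04,0],-0.1],
    [0.3,[-0.015,0.04,0],-0.1],
    [0.3,[-0.015,0.04,0],-0.1],
    [0.3,[-0.015,0.04,0],-0.1],
    [0.3,[0,0,0],0]
  ]
}}

```text
clock: 37.65
tcp_pos: [628.7, -40.8, 130.0]
tool_rot: [0.552, 0.834, 0.0, 0.0]
contact_force: [0.1, -0.3, -0.3]
width: 60.9
```

```bash
python3 - <<'E'
from h import *
blocks('w20'); go(628.9,-65.9,110,26.7,ex=True)
E
```

```text
{'clock': 37.65, 'joint_pos': [-0.19, 0.324, 1.608, 0.0, 1.209, -0.592], 'tcp_pos': [628.692, -40.784, 129.975], 'tool_rot': [0.552, 0.834, 0.0, 0.0], 'contact_force': [0.054, -0.339, -0.346], 'width': 60.904}
[618. -69.  21.] 0.96 c [614.1 -69.5] 36.1 25.6 yaw 26.3 hsv [ 23  52 156]
[653.  22.  19.] 0.78 c [656.9  23.8] 36.1 25.1 yaw 34.0 hsv [ 23  50 158]
[565.   5.  20.] 0.78 c [559.7   3.4] 36.0 25.4 yaw -53.3 hsv [143 111 101]
[634. 101.  17.] 0.71 c [631.8 114.2] 36.9 25.2 yaw -14.6 hsv [ 26  42 147]
[465.  -2.  27.] 0.67 c [460.9  -3.7] 58.4 55.0 yaw 89.9 hsv [10  9 81]
from [624.8 -40.  130.1] 22.9 rows 1 row [[np.float64(-0.0255), np.float64(-0.0063), np.float64(0.0201)], np.float64(-0.067)]
```

View pics/w20.png

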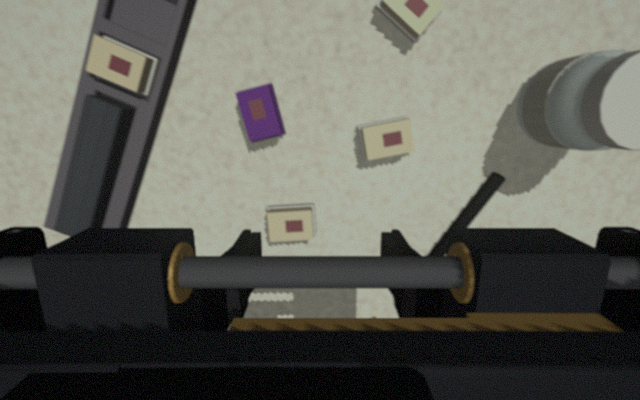

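```bash
python3 - <<'E'
from h import *
blocks('w21'); go(614.1,-69.5,110,26.3,ex=True)
E
```

```text
{'clock': 37.75, 'joint_pos': [-0.19, 0.317, 1.616, -0.0, 1.21, -0.589], 'tcp_pos': [624.815, -39.988, 130.11], 'tool_rot': [0.553, 0.833, -0.0, -0.001], 'contact_force': [-0.232, -0.309, 0.136], 'width': 60.597}
[654.  25.  18.] 0.97 c [656.9  23.8] 36.1 25.1 yaw 34.2 hsv [ 23  51 159]
[466.  -0.  24.] 0.91 c [461.1  -1.9] 59.1 54.1 yaw 89.1 hsv [10  9 83]
[614. -71.  21.] 0.8 c [614.3 -69.7] 36.0 25.9 yaw 26.5 hsv [ 22  54 157]
[633. 106.  18.] 0.79 c [631.8 114.2] 36.6 25.2 yaw -14.7 hsv [ 26  43 149]
[562.   1.  20.] 0.71 c [559.6   3.3] 36.0 25.3 yaw -53.0 hsv [143 111 103]
from [624.  -39.7 131. ] 22.9 rows 1 row [[np.float64(-0.0236), np.float64(-0.0207), np.float64(0.021)], np.float64(-0.0598)]
```

{"api": "drive_tool", "payload": {
  "steps": [
    [0.3,[-0.0228,-0.0207,0.02],-0.0598],
    [0.3,[0,0,0.03],0],
    [0.3,[0,0,0.03],0],
    [0.3,[0,0,0.018],0],
    [0.3,[0,0,0.0095],0],
    [0.3,[0,0,0],0],
    [0.3,[0,0,0],0],
    [1,[0,0,0],0],
    [1,[0,0,0],0],
    [1,[0,0,0],0],
    [1,[0,0,0],0],
    [1,[0,0,0],0]
  ]
}}

```text
clock: 39.05
tcp_pos: [615.1, -69.1, 24.3]
tool_rot: [0.527, 0.85, 0.0, 0.0]
contact_force: [-0.7, -0.1, 3.2]
width: 35.6
```

```bash
python3 - <<'E'
from h import *
st(); go(459.3,37.2,78,0,ex=True,n=6)
E
```

```text
{'clock': 39.05, 'joint_pos': [-0.239, 0.437, 1.684, 0.0, 1.02, -0.699], 'tcp_pos': [615.147, -69.079, 24.332], 'tool_rot': [0.527, 0.85, 0.0, 0.0], 'contact_force': [-0.651, -0.149, 3.217], 'width': 35.605}
from [615.1 -69.1  24.3] 26.3 rows 6 row [[np.float64(0.0242), np.float64(-0.0205), np.float64(-0.0089)], np.float64(0.0766)]
```

{"api": "drive_tool", "payload": {
  "steps": [
    [1,[0,0,0],0],
    [1,[0,0,-0.025],0],
    [1,[0,0,-0.03],0],
    [1,[0.0242,-0.0205,0],0.0766],
    [1,[0.0242,-0.0205,0],0.0766],
    [1,[0.0242,-0.0205,0],0.0766],
    [1,[0.0242,-0.0205,0],0.0766],
    [1,[0.0242,-0.0205,0],0.0766],
    [1,[0.0242,-0.0205,0],0.0766],
    [1,[0,0,0.02],0],
    [1,[0,0,0],0],
    [1,[0,0,0],0]
  ]
}}

```text
clock: 40.25
tcp_pos: [459.0, 37.4, 58.9]
tool_rot: [0.707, 0.707, -0.0, -0.0]
contact_force: [-1.4, 0.7, -0.2]
width: 35.6
```

```bash
python3 - <<'E'
from h import *
held('w22',37.2)
E
```

```text
{'clock': 40.25, 'joint_pos': [-0.09, 0.042, 2.087, -0.0, 1.013, -0.09], 'tcp_pos': [459.034, 37.354, 58.914], 'tool_rot': [0.707, 0.707, -0.0, -0.0], 'contact_force': [-1.376, 0.691, -0.203], 'width': 35.636}
wax top edge (tool x)  1112 [[5.0, -17.0, 4.5], [5.2, -16.4, 5.0], [9.1, -0.4, 6.3], [12.5, 16.2, 8.5], [12.8, 16.8, 9.0]]
base edge (tool x)  533 [[9.2, -20.0, 14.0], [10.6, -19.5, 14.3], [12.7, -0.4, 18.2], [14.0, 18.8, 20.7], [14.1, 19.4, 21.0]]
from [459.7  37.1  59.4] -0.0 rows 1 row [[np.float64(0.0001), np.float64(-0.0004), np.float64(0.0194)], np.float64(-0.0001)]
```

View pics/w22c.png

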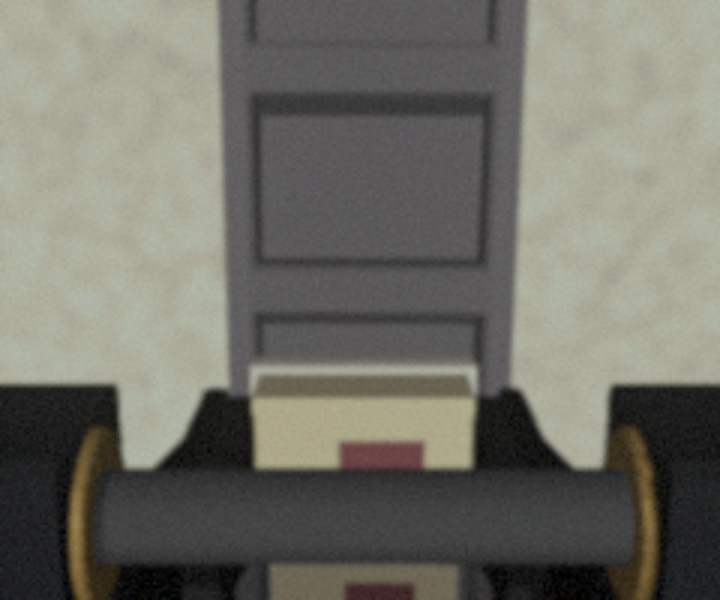

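{"api": "drive_tool", "payload": {
  "steps": [
    [1,[0.0011,-0.0005,0.01],0],
    [1,[0,0,0.007],0],
    [1,[0,0,0],0],
    [1,[0,0,0.003],0],
    [1,[0,0,0.002],0],
    [1,[0,0,0],0],
    [1,[0,0,0],0]
  ]
}}

```text
clock: 41.0
tcp_pos: [458.7, 38.5, 37.0]
tool_rot: [0.707, 0.707, 0.0, 0.0]
contact_force: [-0.1, 0.3, -0.2]
width: 35.5
```

{"api": "drive_tool", "payload": {
  "steps": [
    [1,[0,0,0.002],0],
    [1,[0,0,0.0015],0],
    [1,[0,0,0],0],
    [1,[0,0,0],0]
  ]
}}

```text
clock: 41.4
tcp_pos: [458.6, 38.6, 33.4]
tool_rot: [0.707, 0.707, -0.0, -0.0]
contact_force: [0.5, -0.1, -0.5]
width: 35.9
```

{"api": "drive_tool", "payload": {
  "steps": [
    [1,[0,0,0.001],0],
    [0.4,[0,0,0],0],
    [0.3,[0,0,0],0],
    [0.3,[0,0,0],0],
    [0.3,[0,0,-0.02],0],
    [0.3,[0,0,-0.04],0],
    [0.3,[0,0,-0.04],0],
    [0.3,[0,0,0],0],
    [0.3,[0,0,0],0]
  ]
}}

```text
clock: 42.3
tcp_pos: [459.7, 38.4, 133.7]
tool_rot: [0.707, 0.707, 0.001, 0.001]
contact_force: [0.1, -0.1, 0.5]
width: 61.0
```

```bash
python3 - <<'E'
from h import *
blocks('w23'); go(656.9,23.8,110,34.1,ex=True)
E
```

```text
{'clock': 42.3, 'joint_pos': [-0.088, -0.077, 2.043, -0.0, 1.173, -0.088], 'tcp_pos': [459.665, 38.444, 133.665], 'tool_rot': [0.707, 0.707, 0.001, 0.001], 'contact_force': [0.085, -0.11, 0.533], 'width': 60.986}
[460.  38.  28.] 0.8 c [459.4  35.8] 56.0 55.4 yaw -0.0 hsv [18 13 97]
[652.  28.  19.] 0.79 c [656.8  24.2] 37.3 26.7 yaw 34.1 hsv [ 22  55 148]
[624. 114.  17.] 0.76 c [631.2 114.8] 38.1 25.3 yaw -16.1 hsv [ 22  56 151]
[463. 108.  20.] 0.75 c [461.2 112.5] 58.7 54.5 yaw -8.9 hsv [165   6  89]
[557.  11.  20.] 0.7 c [557.4   5.9] 31.2 25.0 yaw -53.1 hsv [144 115  95]
[457.   5.  27.] 0.56 c [459.2   9.6] 55.9 41.5 yaw -1.4 hsv [18 13 96]
from [457.8  38.6 131.4] -0.0 rows 5 row [[np.float64(-0.0124), np.float64(0.0385), np.float64(0.0043)], np.float64(-0.119)]
```

View pics/w23.png

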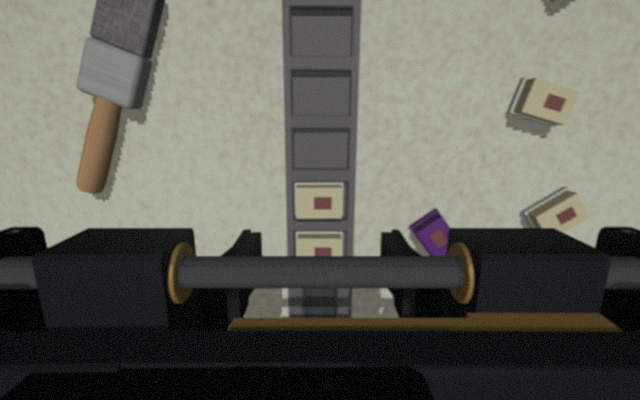

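Two blocks are seated side by side at px (320,200) and (320,245). Next is block 3 at (656.9,23.8).

{"api": "drive_tool", "payload": {
  "steps": [
    [0.3,[-0.0124,0.0385,0],-0.119],
    [0.3,[-0.0124,0.0385,0],-0.119],
    [0.3,[-0.0124,0.0385,0],-0.119],
    [0.3,[-0.0124,0.0385,0],-0.119],
    [0.3,[-0.0124,0.0385,0],-0.119],
    [0.3,[0,0,0],0],
    [0.3,[0,0,0],0],
    [0.3,[0,0,0],0]
  ]
}}

```text
clock: 43.2
tcp_pos: [655.7, 23.9, 130.8]
tool_rot: [0.469, 0.883, -0.001, -0.002]
contact_force: [-0.5, -0.0, 0.8]
width: 60.9
```

```bash
python3 - <<'E'
from h import *
blocks('w24'); go(656.9,23.8,23,34.1,ex=True)
E
```

```text
{'clock': 43.2, 'joint_pos': [-0.084, 0.384, 1.529, -0.0, 1.232, -0.678], 'tcp_pos': [655.695, 23.948, 130.841], 'tool_rot': [0.469, 0.883, -0.001, -0.002], 'contact_force': [-0.473, -0.006, 0.82], 'width': 60.906}
[458.   2.  27.] 0.76 c [458.9  -1.4] 58.2 58.2 yaw 89.7 hsv [18 16 80]
[655.  27.  19.] 0.72 c [656.9  24. ] 35.9 25.0 yaw 34.4 hsv [ 23  54 152]
[562.   8.  19.] 0.63 c [559.8   3.4] 36.0 25.9 yaw -53.1 hsv [142 113  95]
[465.  34.  27.] 0.57 c [460.5  34.3] 59.0 55.5 yaw 89.8 hsv [15 12 82]
from [656.2  23.9 132.2] 34.0 rows 3 row [[np.float64(-0.0001), np.float64(0.0002), np.float64(0.0364)], np.float64(-0.0003)]
```

{"api": "drive_tool", "payload": {
  "steps": [
    [0.3,[0,0.0003,0.03],-0.003],
    [0.3,[0,0,0.03],0],
    [0.3,[0,0,0.025],0],
    [0.3,[0,0,0.015],0],
    [0.3,[0,0,0.0085],0],
    [0.3,[0,0,0],0],
    [0.3,[0,0,0],0],
    [1,[0,0,0],0],
    [1,[0,0,0],0],
    [1,[0,0,0],0],
    [1,[0,0,0],0],
    [1,[0,0,0],0]
  ]
}}

```text
clock: 44.5
tcp_pos: [658.0, 24.0, 24.3]
tool_rot: [0.467, 0.884, 0.0, 0.0]
contact_force: [0.4, -0.2, 2.3]
width: 35.7
```

```bash
python3 - <<'E'
from h import *
st(); go(459.3,79.7,78,0,ex=True,n=6)
E
```

```text
{'clock': 44.5, 'joint_pos': [-0.083, 0.516, 1.571, 0.0, 1.054, -0.681], 'tcp_pos': [657.983, 24.026, 24.305], 'tool_rot': [0.467, 0.884, 0.0, 0.0], 'contact_force': [0.397, -0.237, 2.349], 'width': 35.73}
from [658.   24.   24.3] 34.3 rows 6 row [[np.float64(0.0203), np.float64(-0.0284), np.float64(-0.0089)], np.float64(0.0997)]
```

{"api": "drive_tool", "payload": {
  "steps": [
    [1,[0,0,0],0],
    [1,[0,0,-0.025],0],
    [1,[0,0,-0.03],0],
    [1,[0.0203,-0.0284,0],0.0997],
    [1,[0.0203,-0.0284,0],0.0997],
    [1,[0.0203,-0.0284,0],0.0997],
    [1,[0.0203,-0.0284,0],0.0997],
    [1,[0.0203,-0.0284,0],0.0997],
    [1,[0.0203,-0.0284,0],0.0997],
    [1,[0,0,0.02],0],
    [1,[0,0,0],0],
    [1,[0,0,0],0]
  ]
}}

```text
clock: 45.7
tcp_pos: [459.0, 79.4, 59.0]
tool_rot: [0.707, 0.707, -0.0, -0.0]
contact_force: [-0.3, -1.1, -0.3]
width: 35.2
```

```bash
python3 - <<'E'
from h import *
held('w25',79.7)
E
```

```text
{'clock': 45.7, 'joint_pos': [0.002, 0.054, 2.074, -0.0, 1.013, 0.002], 'tcp_pos': [458.952, 79.388, 59.021], 'tool_rot': [0.707, 0.707, -0.0, -0.0], 'contact_force': [-0.31, -1.057, -0.261], 'width': 35.194}
wax top edge (tool x)  1187 [[5.0, -17.0, 4.2], [5.2, -16.4, 5.0], [9.4, 0.1, 6.2], [13.0, 16.2, 8.5], [13.5, 17.0, 9.0]]
base edge (tool x)  532 [[8.4, -20.0, 14.0], [11.3, -19.1, 14.2], [13.2, 0.2, 18.1], [14.5, 18.7, 20.8], [14.7, 19.5, 21.0]]
from [459.7  79.3  59.5] -0.0 rows 1 row [[np.float64(0.0004), np.float64(-0.0004), np.float64(0.0195)], np.float64(-0.0002)]
```

View pics/w25c.png

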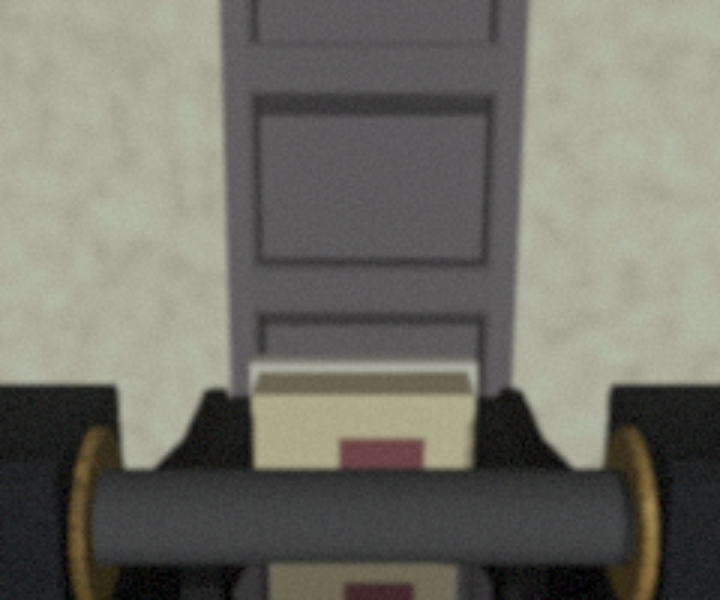

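{"api": "drive_tool", "payload": {
  "steps": [
    [1,[0.0003,0.0004,0.01],0],
    [1,[0,0,0.007],0],
    [1,[0,0,0],0],
    [1,[0,0,0.003],0],
    [1,[0,0,0.002],0],
    [1,[0,0,0],0],
    [1,[0,0,0],0]
  ]
}}

```text
clock: 46.45
tcp_pos: [459.4, 79.8, 37.0]
tool_rot: [0.707, 0.707, 0.0, 0.0]
contact_force: [0.5, 0.3, -1.2]
width: 35.4
```

{"api": "drive_tool", "payload": {
  "steps": [
    [1,[0,0,0.002],0],
    [1,[0,0,0.0015],0],
    [1,[0,0,0],0],
    [1,[0,0,0],0]
  ]
}}

```text
clock: 46.85
tcp_pos: [459.3, 79.8, 33.4]
tool_rot: [0.707, 0.707, -0.0, -0.0]
contact_force: [0.5, -1.2, -0.1]
width: 35.9
```

Seating with no contact force; release, rise, go towards block 2 near (631.8,114.2), yaw −14.7.

{"api": "drive_tool", "payload": {
  "steps": [
    [1,[0,0,0.001],0],
    [0.4,[0,0,0],0],
    [0.3,[0,0,0],0],
    [0.3,[0,0,0],0],
    [0.3,[0,0,-0.02],0],
    [0.3,[0,0,-0.04],0],
    [0.3,[0,0,-0.04],0],
    [0.3,[0.006,0.042,0],0.064],
    [0.3,[0.006,0.042,0],0.064],
    [0.3,[0.006,0.042,0],0.064],
    [0.3,[0.006,0.04,0],0.064],
    [0.3,[0,0,0],0]
  ]
}}

```text
clock: 48.05
tcp_pos: [630.1, 87.3, 131.3]
tool_rot: [0.792, 0.61, 0.0, 0.0]
contact_force: [-0.5, -0.3, 0.0]
width: 61.0
```

{"api": "drive_tool", "payload": {
  "steps": [
    [0.3,[0,0,0],0],
    [0.3,[0,0,0],0]
  ]
}}

```text
clock: 48.25
tcp_pos: [625.3, 88.0, 132.0]
tool_rot: [0.791, 0.611, -0.001, -0.0]
contact_force: [0.7, 0.4, 0.7]
width: 61.2
```

```bash
python3 - <<'E'
from h import *
blocks('w26'); go(631.8,114.2,23,-14.7,ex=True,n=1)
E
```

```text
{'clock': 48.25, 'joint_pos': [0.015, 0.327, 1.601, 0.0, 1.216, 0.271], 'tcp_pos': [625.317, 87.958, 132.017], 'tool_rot': [0.791, 0.611, -0.001, -0.0], 'contact_force': [0.714, 0.438, 0.748], 'width': 61.22}
[641. 207.  19.] 0.97 c [640.1 207.8] 36.3 25.6 yaw 33.2 hsv [ 28  42 152]
[630. 116.  18.] 0.86 c [631.7 114.6] 36.0 25.3 yaw -15.8 hsv [ 23  53 153]
[564.  11.  22.] 0.83 c [559.5   3.9] 36.0 26.1 yaw -53.7 hsv [144 130  55]
[463. 150.   4.] 0.26 c [461.7 154.5] 59.7 55.1 yaw -6.7 hsv [165   7  74]
from [625.5  88.  132.7] -14.7 rows 1 row [[np.float64(0.0269), np.float64(-0.0005), np.float64(0.1097)], np.float64(0.0009)]
```

View pics/w26.png

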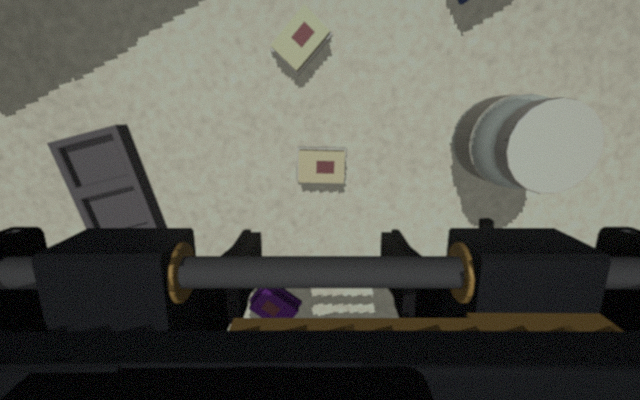

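```bash
python3 - <<'E'
from h import *
ci=bot.camera_info('wrist');im,d=bot.snapshot('wrist')
P,u,v=cloud(ci,d); m=(P[:,2]>30)&(P[:,2]<120)&(P[:,0]>680)&(P[:,0]<850)&(P[:,1]>50)&(P[:,1]<200)
print(m.sum(),P[m].min(0),P[m].max(0))
go(631.7,114.7,23,-15.4,ex=True,n=1)
E
```

```text
11087 [736.88884475  69.5740247   30.01849631] [797.998026   132.77232927  82.51029717]
from [625.7  88.  132.9] -14.7 rows 1 row [[np.float64(0.0273), np.float64(-0.0009), np.float64(0.1099)], np.float64(0.013)]
```

{"api": "drive_tool", "payload": {
  "steps": [
    [0.3,[0.0273,-0.0009,0.02],0.013],
    [0.3,[0,0,0.03],0],
    [0.3,[0,0,0.03],0],
    [0.3,[0,0,0.02],0],
    [0.3,[0,0,0.0095],0],
    [0.3,[0,0,0],0],
    [0.3,[0,0,0],0],
    [1,[0,0,0],0],
    [1,[0,0,0],0],
    [1,[0,0,0],0],
    [1,[0,0,0],0],
    [1,[0,0,0],0]
  ]
}}

```text
clock: 49.6
tcp_pos: [632.8, 114.5, 23.4]
tool_rot: [0.796, 0.606, 0.0, 0.0]
contact_force: [-1.2, 0.6, 2.6]
width: 35.4
```

```bash
python3 - <<'E'
from h import *
st(); go(459.8,121.7,78,0,ex=True,n=6)
E
```

```text
{'clock': 49.6, 'joint_pos': [0.057, 0.487, 1.616, -0.0, 1.039, 0.326], 'tcp_pos': [632.786, 114.505, 23.416], 'tool_rot': [0.796, 0.606, 0.0, 0.0], 'contact_force': [-1.163, 0.563, 2.622], 'width': 35.432}
from [632.8 114.5  23.4] -15.4 rows 6 row [[np.float64(-0.0033), np.float64(-0.0287), np.float64(-0.0091)], np.float64(-0.0449)]
```

{"api": "drive_tool", "payload": {
  "steps": [
    [1,[0,0,0],0],
    [1,[0,0,-0.025],0],
    [1,[0,0,-0.03],0],
    [1,[-0.0033,-0.0287,0],-0.0449],
    [1,[-0.0033,-0.0287,0],-0.0449],
    [1,[-0.0033,-0.0287,0],-0.0449],
    [1,[-0.0033,-0.0287,0],-0.0449],
    [1,[-0.0033,-0.0287,0],-0.0449],
    [1,[-0.0033,-0.0287,0],-0.0449],
    [1,[0,0,0.02],0],
    [1,[0,0,0],0],
    [1,[0,0,0],0]
  ]
}}

```text
clock: 50.8
tcp_pos: [459.8, 121.8, 58.0]
tool_rot: [0.707, 0.707, -0.0, -0.0]
contact_force: [0.0, 0.6, 0.3]
width: 35.9
```

```bash
python3 - <<'E'
from h import *
held('w27',121.7)
E
```

```text
{'clock': 50.8, 'joint_pos': [0.093, 0.08, 2.05, -0.0, 1.013, 0.093], 'tcp_pos': [459.823, 121.82, 57.977], 'tool_rot': [0.707, 0.707, -0.0, -0.0], 'contact_force': [0.024, 0.555, 0.266], 'width': 35.879}
wax top edge (tool x)  1209 [[5.0, -17.0, 3.7], [5.2, -16.4, 4.1], [9.5, -0.4, 5.4], [12.8, 16.2, 8.6], [13.0, 17.0, 9.0]]
base edge (tool x)  545 [[9.1, -20.0, 14.0], [10.9, -19.2, 14.3], [13.2, 0.1, 17.5], [14.3, 18.8, 20.6], [14.6, 20.0, 21.0]]
from [460.5 121.9  58.4] -0.0 rows 1 row [[np.float64(-0.0002), np.float64(-0.0012), np.float64(0.0184)], np.float64(-0.0001)]
```

View pics/w27c.png

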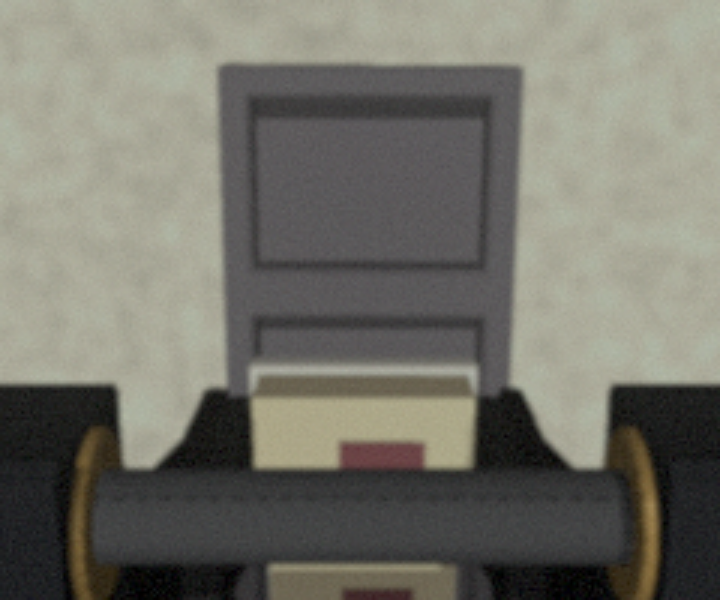

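{"api": "drive_tool", "payload": {
  "steps": [
    [1,[0,-0.0006,0.01],0],
    [1,[0,0,0.007],0],
    [1,[0,0,0],0],
    [1,[0,0,0.003],0],
    [1,[0,0,0.002],0],
    [1,[0,0,0],0],
    [1,[0,0,0],0]
  ]
}}

```text
clock: 51.55
tcp_pos: [459.3, 121.9, 36.0]
tool_rot: [0.707, 0.707, 0.0, 0.0]
contact_force: [-0.1, -0.1, -0.0]
width: 35.4
```

{"api": "drive_tool", "payload": {
  "steps": [
    [1,[0,0,0.002],0],
    [1,[0,0,0.0015],0],
    [1,[0,0,0],0],
    [1,[0,0,0],0]
  ]
}}

```text
clock: 51.95
tcp_pos: [459.2, 121.9, 32.4]
tool_rot: [0.707, 0.707, -0.0, -0.0]
contact_force: [-0.4, -0.8, 0.2]
width: 35.5
```

{"api": "drive_tool", "payload": {
  "steps": [
    [1,[0,0,0.001],0],
    [0.4,[0,0,0],0],
    [0.3,[0,0,0],0],
    [0.3,[0,0,0],0],
    [0.3,[0,0,-0.02],0],
    [0.3,[0,0,-0.04],0],
    [0.3,[0,0,-0.04],0],
    [0.3,[0,0,0],0]
  ]
}}

```text
clock: 52.75
tcp_pos: [463.5, 122.3, 137.5]
tool_rot: [0.707, 0.707, 0.004, 0.003]
contact_force: [1.1, 0.9, -0.2]
width: 60.8
```

```bash
python3 - <<'E'
from h import *
st(); go(640.1,207.8,131,33.2,ex=True,n=5)
E
```

```text
{'clock': 52.75, 'joint_pos': [0.093, -0.043, 2.003, 0.0, 1.171, 0.093], 'tcp_pos': [463.529, 122.331, 137.543], 'tool_rot': [0.707, 0.707, 0.004, 0.003], 'contact_force': [1.118, 0.914, -0.2], 'width': 60.752}
from [463.5 122.3 137.5] 0.0 rows 5 row [[np.float64(0.0086), np.float64(0.0388), np.float64(0.0013)], np.float64(-0.1158)]
```

{"api": "drive_tool", "payload": {
  "steps": [
    [0.3,[0.0086,0.0388,0],-0.1158],
    [0.3,[0.0086,0.0388,0],-0.1158],
    [0.3,[0.0086,0.0388,0],-0.1158],
    [0.3,[0.0086,0.0388,0],-0.1158],
    [0.3,[0.0086,0.0388,0],-0.1158],
    [0.3,[0,0,0],0],
    [0.3,[0,0,0],0],
    [0.3,[0,0,0],0]
  ]
}}

```text
clock: 53.55
tcp_pos: [634.7, 206.6, 130.7]
tool_rot: [0.476, 0.879, -0.001, -0.001]
contact_force: [-0.4, -0.1, -0.3]
width: 61.1
```

```bash
python3 - <<'E'
from h import *
blocks('w28'); go(640.1,207.8,23,33.2,ex=True,n=1)
E
```

```text
{'clock': 53.55, 'joint_pos': [0.197, 0.408, 1.498, -0.0, 1.238, -0.381], 'tcp_pos': [634.651, 206.574, 130.716], 'tool_rot': [0.476, 0.879, -0.001, -0.001], 'contact_force': [-0.436, -0.113, -0.283], 'width': 61.111}
[640. 209.  17.] 0.81 c [640.4 207.7] 35.6 25.6 yaw 32.8 hsv [ 22  53 150]
[460. 121.  26.] 0.77 c [459.9 119.9] 57.1 57.1 yaw 90.0 hsv [17 20 88]
[464.  86.  26.] 0.73 c [459.2  88.4] 63.5 53.4 yaw 56.8 hsv [23 23 88]
[464. 153.  16.] 0.22 c [463.1 156.8] 60.1 57.2 yaw -13.5 hsv [15 12 82]
from [635.  206.5 131.6] 33.1 rows 1 row [[np.float64(-0.0017), np.float64(0.005), np.float64(0.1086)], np.float64(-0.0014)]
```

View pics/w28.png

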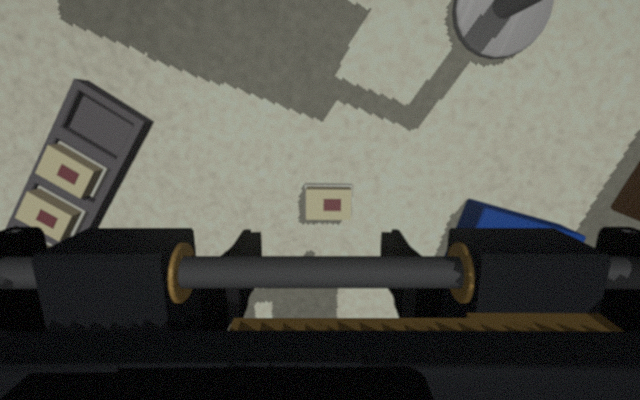

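```bash
python3 - <<'E'
from h import *
z=np.load('/tmp/top0.npz'); P,u,v=cloud(bot.camera_info('top'),z['d'])
m=(u>200)&(u<240)&(v>118)&(v<162)&(P[:,2]>15)
print(P[m].min(0),P[m].max(0),np.percentile(P[m][:,2],[50,90]))
E
```

```text
[738.94936652 204.09371113  15.08766649] [842.2679349  293.03329284  41.48103992] [32.02098607 35.66189198]
```

Blue box is only ~36 mm high, below the gripper body. Grasp the last block.

{"api": "drive_tool", "payload": {
  "steps": [
    [0.3,[-0.0017,0.005,0.02],0.003],
    [0.3,[0,0,0.03],0],
    [0.3,[0,0,0.03],0],
    [0.3,[0,0,0.02],0],
    [0.3,[0,0,0.0085],0],
    [0.3,[0,0,0],0],
    [0.3,[0,0,0],0],
    [1,[0,0,0],0],
    [1,[0,0,0],0],
    [1,[0,0,0],0],
    [1,[0,0,0],0],
    [1,[0,0,0],0]
  ]
}}

```text
clock: 54.85
tcp_pos: [641.1, 208.5, 23.4]
tool_rot: [0.477, 0.879, 0.0, 0.0]
contact_force: [-0.3, -0.7, 2.2]
width: 35.7
```

```bash
python3 - <<'E'
from h import *
st(); go(459.8,163.7,78,0,ex=True,n=6)
E
```

```text
{'clock': 54.85, 'joint_pos': [0.198, 0.549, 1.525, -0.0, 1.067, -0.379], 'tcp_pos': [641.113, 208.52, 23.399], 'tool_rot': [0.477, 0.879, 0.0, 0.0], 'contact_force': [-0.3, -0.665, 2.165], 'width': 35.666}
from [641.1 208.5  23.4] 33.0 rows 6 row [[np.float64(0.003), np.float64(-0.0314), np.float64(-0.0091)], np.float64(0.096)]
```

{"api": "drive_tool", "payload": {
  "steps": [
    [1,[0,0,0],0],
    [1,[0,0,-0.025],0],
    [1,[0,0,-0.03],0],
    [1,[0.003,-0.0314,0],0.096],
    [1,[0.003,-0.0314,0],0.096],
    [1,[0.003,-0.0314,0],0.096],
    [1,[0.003,-0.0314,0],0.096],
    [1,[0.003,-0.0314,0],0.096],
    [1,[0.003,-0.0314,0],0.096],
    [1,[0,0,0.02],0],
    [1,[0,0,0],0],
    [1,[0,0,0],0]
  ]
}}

```text
clock: 56.05
tcp_pos: [459.6, 163.9, 58.0]
tool_rot: [0.707, 0.707, -0.0, -0.0]
contact_force: [-0.1, 0.5, 0.2]
width: 35.6
```

```bash
python3 - <<'E'
from h import *
held('w29',163.7)
E
```

```text
{'clock': 56.05, 'joint_pos': [0.181, 0.108, 2.019, -0.0, 1.015, 0.18], 'tcp_pos': [459.603, 163.862, 57.998], 'tool_rot': [0.707, 0.707, -0.0, -0.0], 'contact_force': [-0.081, 0.497, 0.215], 'width': 35.631}
wax top edge (tool x)  1143 [[5.0, -16.9, 3.3], [5.1, -16.4, 4.1], [9.2, 0.1, 5.4], [12.3, 16.1, 8.5], [13.2, 17.0, 9.0]]
base edge (tool x)  539 [[9.3, -20.0, 14.0], [10.8, -19.4, 14.2], [12.8, -0.4, 17.4], [13.9, 18.5, 20.7], [14.1, 19.3, 21.0]]
from [460.3 163.9  58.5] 0.0 rows 1 row [[np.float64(-0.0002), np.float64(-0.001), np.float64(0.0185)], np.float64(0.0003)]
```

View pics/w29c.png

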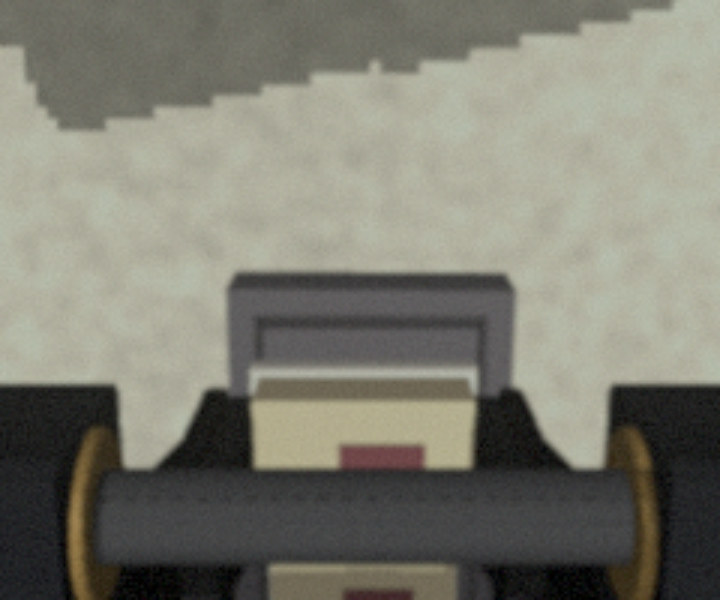

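{"api": "drive_tool", "payload": {
  "steps": [
    [1,[0.0003,-0.0004,0.01],0],
    [1,[0,0,0.007],0],
    [1,[0,0,0],0],
    [1,[0,0,0.003],0],
    [1,[0,0,0.002],0],
    [1,[0,0,0],0],
    [1,[0,0,0],0]
  ]
}}

```text
clock: 56.8
tcp_pos: [459.2, 164.2, 36.0]
tool_rot: [0.707, 0.707, -0.0, -0.0]
contact_force: [0.3, 0.5, -0.1]
width: 35.7
```

{"api": "drive_tool", "payload": {
  "steps": [
    [1,[0,0,0.002],0],
    [1,[0,0,0.0015],0],
    [1,[0,0,0],0],
    [1,[0,0,0],0]
  ]
}}

```text
clock: 57.2
tcp_pos: [459.1, 164.2, 32.4]
tool_rot: [0.707, 0.707, -0.0, -0.0]
contact_force: [-0.8, -0.5, 0.3]
width: 35.8
```

Release, rise and back off to look over the whole tray.

{"api": "drive_tool", "payload": {
  "steps": [
    [1,[0,0,0.001],0],
    [0.4,[0,0,0],0],
    [0.3,[0,0,0],0],
    [0.3,[0,0,0],0],
    [0.3,[0,0,-0.02],0],
    [0.3,[0,0,-0.04],0],
    [0.3,[0,0,-0.04],0],
    [0.3,[0,0,-0.04],0],
    [0.3,[-0.04,0,-0.03],0],
    [0.3,[-0.04,0,-0.03],0],
    [0.3,[-0.04,0,0],0],
    [0.3,[-0.04,0,0],0]
  ]
}}

```text
clock: 58.4
tcp_pos: [459.8, 2.7, 233.2]
tool_rot: [0.707, 0.707, 0.001, 0.002]
contact_force: [0.1, -0.2, -1.2]
width: 60.9
```

{"api": "drive_tool", "payload": {
  "steps": [
    [0.3,[-0.045,0,0],0],
    [0.3,[-0.045,0,0],0],
    [0.3,[-0.045,0,0],0],
    [0.3,[-0.045,0,0],0],
    [0.3,[-0.045,0,0],0],
    [0.3,[0,0,0],0],
    [0.3,[0,0,0],0]
  ]
}}

```text
clock: 59.1
tcp_pos: [458.8, -221.5, 231.1]
tool_rot: [0.708, 0.706, 0.0, -0.0]
contact_force: [0.6, 0.6, -0.8]
width: 60.8
```

```bash
python3 - <<'E'
from h import *
st(); ci=bot.camera_info('wrist');im,d=snap('wrist','w30'); P,u,v=cloud(ci,d)
for y in (-4.3,37.7,79.7,121.7,163.7):
    m=(abs(P[:,0]-459)<40)&(abs(P[:,1]-y)<20)&(P[:,2]>20)&(P[:,2]<35)
    (c,s,a)=cv2.minAreaRect(P[m][:,:2].astype(np.float32)); q=P[m]
    A=np.c_[q[:,:2]-q[:,:2].mean(0),np.ones(len(q))]
    k=q[:,2]>24; co=np.linalg.lstsq(A[k],q[k,2],rcond=None)[0]
    print(y,np.round(c,1),np.round(s,1),round(a,1),'top z',np.percentile(q[:,2],[10,50,95]).round(1),'tilt deg',np.degrees(co[:2]).round(2))
m=(abs(P[:,0]-459)<40)&(P[:,1]<-25)&(P[:,1]>-145)&(P[:,2]>20)&(P[:,2]<40); print('bar',m.sum(),[np.round(k,1) for k in cv2.minAreaRect(P[m][:,:2].astype(np.float32))],np.percentile(P[m][:,2],[5,50,95]))
snap('top','t30');snap('side','s30')
im=cv2.imread('pics/t30.png');cv2.imwrite('pics/t30c.png',cv2.resize(im[120:340,130:520],None,fx=2,fy=2))
E
```

```text
{'clock': 59.1, 'joint_pos': [-0.605, -0.054, 1.828, 0.0, 1.368, -0.603], 'tcp_pos': [458.848, -221.492, 231.142], 'tool_rot': [0.708, 0.706, 0.0, -0.0], 'contact_force': [0.606, 0.589, -0.78], 'width': 60.832}<stdin>:6: RuntimeWarning: Mean of empty slice.
  ret = um.true_divide(
Traceback (most recent call last):
IndexError: index -1 is out of bounds for axis 0 with size 0
```

View pics/w30.png

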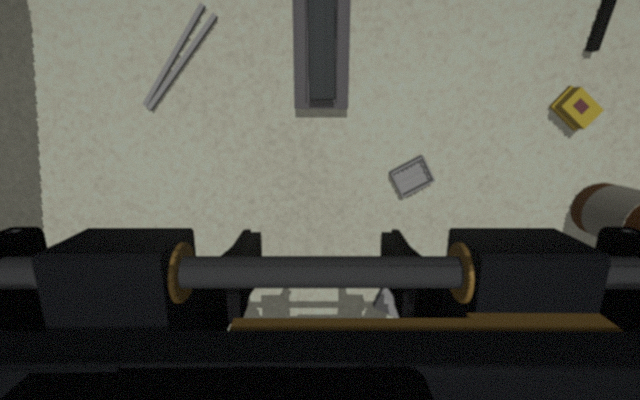

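Too far back: the view shows only the bar's end of the tray. Move forward 120 mm and up 100 mm.

{"api": "drive_tool", "payload": {
  "steps": [
    [0.3,[0.04,0,-0.03],0],
    [0.3,[0.04,0,-0.03],0],
    [0.3,[0.04,0,-0.03],0],
    [0.3,[0,0,-0.02],0],
    [0.3,[0,0,0],0],
    [0.3,[0,0,0],0],
    [0.3,[0,0,0],0]
  ]
}}

```text
clock: 59.85
tcp_pos: [458.6, -100.4, 339.8]
tool_rot: [0.707, 0.707, -0.001, -0.001]
contact_force: [-1.1, -0.6, 0.4]
width: 60.9
```

```bash
python3 - <<'E'
from h import *
st(); ci=bot.camera_info('wrist');im,d=snap('wrist','w31'); P,u,v=cloud(ci,d)
snap('top','t31');snap('side','s31')
im=cv2.imread('pics/t31.png');cv2.imwrite('pics/t31c.png',cv2.resize(im[120:340,130:520],None,fx=2,fy=2))
def chk(n,y,h):
    m=(abs(P[:,0]-459)<40)&(abs(P[:,1]-y)<h)&(P[:,2]>20)&(P[:,2]<40)
    if m.sum()<30: print(n,'n',m.sum()); return
    (c,s,a)=cv2.minAreaRect(P[m][:,:2].astype(np.float32)); q=P[m]
    k=q[:,2]>23; q=q[k]; A=np.c_[q[:,:2]-q[:,:2].mean(0),np.ones(len(q))]
    co=np.linalg.lstsq(A,q[:,2],rcond=None)[0]
    print(n,np.round(c,1),np.round(s,1),round(a,1),'top z',np.percentile(q[:,2],[10,50,95]).round(1),'tilt deg',np.degrees(co[:2]).round(2))
for y in (-4.3,37.7,79.7,121.7,163.7): chk(y,y,20)
chk('bar',-85,58)
E
```

```text
{'clock': 59.85, 'joint_pos': [-0.384, -0.207, 1.765, -0.0, 1.586, -0.384], 'tcp_pos': [458.556, -100.373, 339.811], 'tool_rot': [0.707, 0.707, -0.001, -0.001], 'contact_force': [-1.102, -0.632, 0.429], 'width': 60.895}
-4.3 [458.4  -4.1] [24.9 35.5] 89.9 top z [25.  26.3 27.6] tilt deg [0.3  0.45]
37.7 [458.3  38.3] [26.  34.7] 89.9 top z [24.6 25.9 27.3] tilt deg [0.15 1.75]
79.7 [459.   79.9] [24.3 35.3] 89.7 top z [24.9 26.1 27.6] tilt deg [-0.18 -0.25]
121.7 n 0
163.7 n 0
bar [458.6 -85.8] [ 25.4 108.3] 0.4 top z [28.9 30.1 31.5] tilt deg [0.35 0.01]
```

View pics/w31.png

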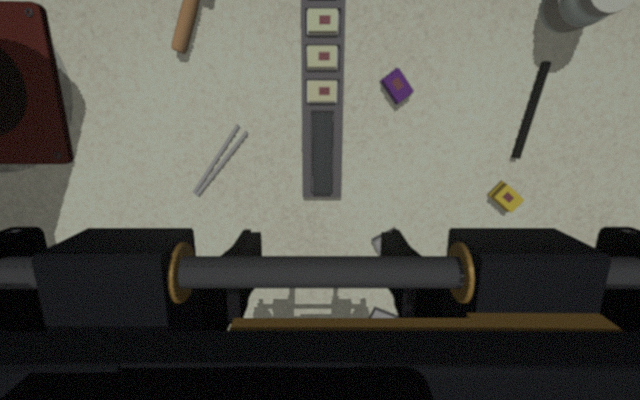

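View pics/s31.png

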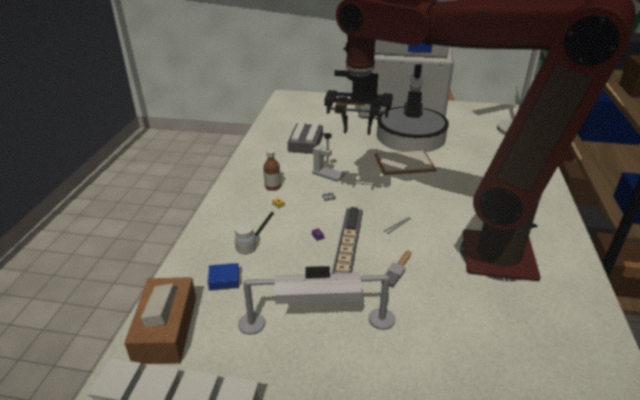

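View pics/t31c.png

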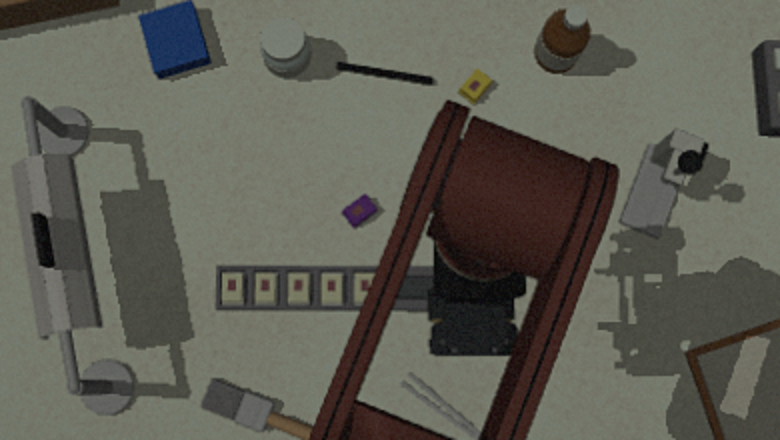

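{"api": "drive_tool", "payload": {
  "steps": [
    [0.3,[0.04,0,0.02],0],
    [0.3,[0.04,0,0.02],0],
    [0.3,[0.035,0,0.02],0],
    [0.3,[0,0,0.02],0],
    [0.3,[0,0,0],0],
    [0.3,[0,0,0],0],
    [0.3,[0,0,0],0]
  ]
}}

```text
clock: 60.7
tcp_pos: [459.8, 13.3, 262.5]
tool_rot: [0.708, 0.707, 0.0, 0.001]
contact_force: [0.2, -0.3, -0.6]
width: 60.9
```

```bash
python3 - <<'E'
from h import *
st(); ci=bot.camera_info('wrist');im,d=snap('wrist','w32'); P,u,v=cloud(ci,d)
def chk(n,y,h):
    m=(abs(P[:,0]-459)<40)&(abs(P[:,1]-y)<h)&(P[:,2]>20)&(P[:,2]<40)
    if m.sum()<30: print(n,'n',m.sum()); return
    (c,s,a)=cv2.minAreaRect(P[m][:,:2].astype(np.float32)); q=P[m]
    k=(q[:,2]>23)&(abs(q[:,1]-c[1])<10)&(abs(q[:,0]-c[0])<15); q=q[k]; A=np.c_[q[:,:2]-q[:,:2].mean(0),np.ones(len(q))]
    co=np.linalg.lstsq(A,q[:,2],rcond=None)[0]
    print(n,np.round(c,1),np.round(s,1),round(a,1),'top z',np.percentile(q[:,2],[10,50,95]).round(1),'tilt deg',np.degrees(co[:2]).round(2))
for y in (-4.3,37.7,79.7,121.7,163.7): chk(y,y,20)
cv2.imwrite('pics/w32c.png',cv2.resize(im[0:235,220:420],None,fx=2.5,fy=2.5))
E
```

```text
{'clock': 60.7, 'joint_pos': [-0.143, -0.204, 1.905, -0.0, 1.439, -0.141], 'tcp_pos': [459.813, 13.334, 262.515], 'tool_rot': [0.708, 0.707, 0.0, 0.001], 'contact_force': [0.176, -0.278, -0.602], 'width': 60.926}
-4.3 [458.3  -3.7] [36.  25.7] 0.5 top z [25.3 26.2 27.6] tilt deg [ 0.66 -0.49]
37.7 [458.3  38.4] [24.7 35.5] 89.8 top z [25.2 26.2 27.5] tilt deg [0.17 0.  ]
79.7 [458.9  79.8] [24.6 35.5] 89.8 top z [25.2 26.3 27.6] tilt deg [0.16 0.02]
121.7 [458.5 122.1] [26.  35.7] 89.8 top z [25.3 26.3 27.6] tilt deg [ 0.   -1.04]
163.7 [458.3 164.1] [35.4 25.2] 0.1 top z [25.1 26.1 27.5] tilt deg [ 0.38 -0.12]
```

View pics/w32c.png

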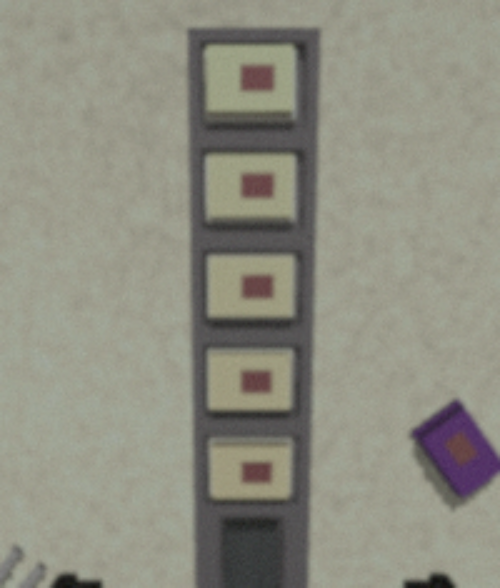

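All five blocks sit level with tops at 26 mm, which means seated. The bar's top is at 30 mm, also seated. The cover is on the rail and the stain bottle is standing.

```bash
python3 - <<'E'
from station import bot
print(bot.finish_job())
E
```

```text
the job is handed in; nothing more can be done
None
```

The whole job was done in the order asked and handed in at about 61 s of the 210 s allowed. I got no verdict back.

- **Cover:** it hangs astride the rail. Its fin top read 192 mm above the table, which is the expected height, and it was still hanging in the last side and top pictures.
- **Gauge:** one bar end went under the foot, and I pressed the cap until it stopped with about 10–11 N. I held it there for 1.2 s and let it go; the next picture showed the cap back up. The foot's travel was judged from where the cap stopped and from the force, since the gauge joint was not read directly.
- **Bar:** it lies in the long pocket with its top at 30 mm (expected 30) and level.
- **Wax blocks:** all five were there, and each is wax-side up in its own small pocket, with tops at 26 mm (expected 26).
- **Knocked block:** one block was knocked aside partway through. I found it again with the wrist camera before picking it up.
- **Left alone:** the purple and yellow look-alikes and the loose grey cassette were not touched. The amber stain bottle is still standing.

Two checks were less clean. A first measurement showed one block tilted by 1.75°, but a closer look gave about 0°. On that closer look another block read about 1°, which I took as depth noise because its height was right.

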